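Score the curved flap line of a gift box along a template

TASK

Score the flap's curved fold line on the card: take the scoring stylus out of its wooden stand, set its ball tip down on the card at the white-dot end of the orange template, and run it along the whole curved edge to the blue-dot end in one stroke, keeping it lightly pressed on the card and against the edge all the way, without lifting it between the dots. Press gently, never harder than 12 N on the card or on the template, then stand the stylus fully back in its stand and let go; leave the candles and the ribbon spool where they are.

Things in the scene. Friction and masses are not known exactly. Their poses are not given: they have to be found in the camera images.
- board: Scoring board fixed to the table: plywood base 190 x 260 x 12 mm with a black foam mat and a cream card on it. Origin at the centre of its underside on the table; its x axis points away from the robot (within about 20 degrees), y to the left, z up.
- card: The cream card, 168 (board x) x 236 (board y) mm; origin at the centre of its upper face, 20 mm above the table; axes as the board's. It rests on the springy foam mat and the whole sheet sinks level under the tip by about 1 mm per 4 N after the first 2 N (6 mm at most). A score needs more than 1 N on the card at every point of the line; over 12 N tears it.
- clamp: Two studs with brass thumb nuts (17 mm across, tops 16 mm above the card, at x = 32, y = +52 and -52 mm) on the board, and the orange template they hold. Origin at the centre of the card's upper face, axes as the board's; fixed to the board. The template is a rigid 5 mm plate just over the card (top 5.5 mm above it). Push its edge with more than 1 N all along, never over 12 N.
- edge_nose (a point): NOMINAL nose of the template's working edge, at card height, axes as the board's; x = -30, y = 0 mm from the clamp's origin. The edge is vertical and faces the robot (-x). Nominally, in mm from the clamp's origin, it runs along x = 10 - 20*(1 + cos(2*pi*y/160)) for y from -80 to 80, and straight on at x = 10 out to y = +100 and -100. The back is straight at x = 60.
- edge_start (a point): NOMINAL point of the edge beside the white dot (start), x = 10, y = +85 mm from the clamp's origin, at card height. The plate has slots and was set by hand: the real edge sits up to 12 mm nearer or farther along the board's x than nominal and turned up to 0.06 rad about the clamp's origin, tight there. No pose reading shows this; it can be seen or felt.
- edge_finish (a point): NOMINAL point of the edge beside the blue dot (finish), x = 10, y = -85 mm from the clamp's origin, at card height; the real edge is off as told for edge_start. The dots are 8 mm wide, on top of the plate, 6.5 mm behind the edge.
- stylus: Scoring stylus, 110 mm long, 60 g. Origin at the lower end of the ball tip, z along the stylus to the handle's end. Steel shank 6 mm in diameter with a 6 mm ball end (z 0 to 35 mm), brass collar 22 mm in diameter (z 35 to 40), round dark-wood handle 14 mm in diameter (z 40 to 110). The polished tip glides (friction about 0.25). Held upright, tip down. Starts upright in the stand, its collar resting on the block.
- stylus_tip (a point): The lowest point of the stylus's ball tip (ball radius 3 mm), on its axis.
- stylus_grip (a point): Point on the stylus's axis in its handle, 68 mm above the tip, where it can be gripped; z along the stylus.
- stand: Stylus stand: wooden block 72 x 72 x 50 mm, fixed to the table, to the left or right of the board; origin at the centre of its underside.
- stand_hole0 (a point): Centre of the mouth of the stand's hole, at the middle of the block's top, 50 mm above the table; the hole is 13 mm wide with a small chamfer and 42 mm deep. With the stylus fully home its collar rests on the block's top and the tip is 35 mm below this point.
- tray: Low open wooden tray with tealights, 120 x 120 x 35 mm, fixed, on the other side of the board from the stand; origin at the centre of its underside.
- candle_yellow: Loose yellow candle with blue bands, standing, 42 mm in diameter, 85 mm tall; origin at the centre of its underside. Leave alone.
- candle_red: Loose dark red candle, standing, 36 mm in diameter, 110 mm tall; origin at the centre of its underside. Leave alone.
- spool: Loose spool of blue ribbon lying flat, 60 mm in diameter, 20 mm high; origin at the centre of its underside. Leave alone.

How it is judged:
On the way, in this order (a step that is already met when the one before it is completed fails the run):
1. the tip presses on the card and against the template's edge just past the white dot (y of stylus_tip in the frame of board between 0.067 and 0.077 m and x of stylus_tip in the frame of board below 0.035 m and contact force between stylus and clamp above 1 N and contact force between stylus and card above 1 N), for 0.15 s.
2. the tip presses on the card and against the template's edge in the first hollow (y of stylus_tip in the frame of board between 0.051 and 0.061 m and x of stylus_tip in the frame of board below 0.035 m and contact force between stylus and clamp above 1 N and contact force between stylus and card above 1 N), for 0.15 s.
3. the tip presses on the card and against the template's edge on the first flank (y of stylus_tip in the frame of board between 0.035 and 0.045 m and x of stylus_tip in the frame of board below 0.035 m and contact force between stylus and clamp above 1 N and contact force between stylus and card above 1 N), for 0.15 s.
4. the tip presses on the card and against the template's edge high on the first flank (y of stylus_tip in the frame of board between 0.019 and 0.029 m and x of stylus_tip in the frame of board below 0.035 m and contact force between stylus and clamp above 1 N and contact force between stylus and card above 1 N), for 0.15 s.
5. the tip presses on the card and against the template's edge coming to the nose (y of stylus_tip in the frame of board between 0.003 and 0.013 m and x of stylus_tip in the frame of board below 0.035 m and contact force between stylus and clamp above 1 N and contact force between stylus and card above 1 N), for 0.15 s.
6. the tip presses on the card and against the template's edge leaving the nose (y of stylus_tip in the frame of board between -0.013 and -0.003 m and x of stylus_tip in the frame of board below 0.035 m and contact force between stylus and clamp above 1 N and contact force between stylus and card above 1 N), for 0.15 s.
7. the tip presses on the card and against the template's edge high on the second flank (y of stylus_tip in the frame of board between -0.029 and -0.019 m and x of stylus_tip in the frame of board below 0.035 m and contact force between stylus and clamp above 1 N and contact force between stylus and card above 1 N), for 0.15 s.
8. the tip presses on the card and against the template's edge on the second flank (y of stylus_tip in the frame of board between -0.045 and -0.035 m and x of stylus_tip in the frame of board below 0.035 m and contact force between stylus and clamp above 1 N and contact force between stylus and card above 1 N), for 0.15 s.
9. the tip presses on the card and against the template's edge in the second hollow (y of stylus_tip in the frame of board between -0.061 and -0.051 m and x of stylus_tip in the frame of board below 0.035 m and contact force between stylus and clamp above 1 N and contact force between stylus and card above 1 N), for 0.15 s.
10. the tip presses on the card and against the template's edge just before the blue dot (y of stylus_tip in the frame of board between -0.077 and -0.067 m and x of stylus_tip in the frame of board below 0.035 m and contact force between stylus and clamp above 1 N and contact force between stylus and card above 1 N), for 0.15 s.
At the end, for the whole second after the job is handed in: The stylus stands fully home in its stand: tip within 6 mm of the hole's axis and at least 32 mm below its mouth, leaning less than 0.1 rad, at rest, let go; both candles and the spool upright (0.1 rad) and within 15 mm of where they began (horizontal distance between stylus_tip and stand_hole0 below 0.006 m and z of stylus_tip in the frame of stand_hole0 below -0.032 m and angle between each of stylus_grip, candle_yellow, candle_red, spool's own z axis and vertical below 0.1 rad and linear speed of stylus below 0.01 m/s and distance of each of candle_yellow, candle_red, spool from where it was at the start of the episode below 0.015 m); the robot touches nothing.
It fails at once if the stylus presses on the card harder than 12 N (contact force between stylus and card above 12 N).
It fails at once if the stylus presses on the template or its clamp harder than 12 N (contact force between stylus and clamp above 12 N).
It fails at once if the tip is lifted off the card, set down, or rides up on the template between the dots (3 to 10 mm above the card near the edge) (z of stylus_tip in the frame of card between 0.003 and 0.01 m and y of stylus_tip in the frame of board between -0.06 and 0.06 m and x of stylus_tip in the frame of board between -0.06 and 0.035 m).
It fails at once if a candle or the spool is knocked over or pushed away (angle between any of candle_yellow, candle_red, spool's own z axis and vertical above 0.5 rad or distance of any of candle_yellow, candle_red, spool from where it was at the start of the episode above 0.03 m).
It also fails if it takes over 72 s, if anything falls off the work surface, if the arm or the gripper's body presses on something with over 40 N, if the wrist force passes 120 N, or if a joint passes its speed limit or range.

ROBOT

A 7-joint arm with a two-finger parallel gripper is mounted at the origin on the work surface. World frame = base frame: x ahead of the robot, y to its left, z up, the work surface at z = 0. Lengths are in m, angles in rad, forces in N, time in s.
With the tool pointing down it reaches from about 0.4 to 0.925 m from the base axis. Payload 4.1 kg.
Tool frame: the origin (TCP) lies midway between the tips of the shut fingers; the grasp point (between the pads) lies 19 mm behind it; z points along the fingers, y is the direction in which the jaws open and shut (so a half turn about z gives the same grasp; the last joint's range is limited). The gripper opens to 85 mm and grips with 20 to 120 N. Pads are 22 mm wide; open, the fingers measure 114 mm over their backs; the gripper's body (76 mm by 85 mm) begins 54 mm behind the grasp point. The pads swing forward as they close: fully open they stand 13 mm farther back than shut.
Start: joints at [-1.39, 0.398, 0.045, 1.537, -0.019, 1.207, -0.051], TCP at [0.179, 0.625, 0.231] pointing down, gripper open.
Joint ranges: [-2.82, 2.82], [-0.49, 2.23], [-1.37, 1.46], [0, 2.46], [-1.36, 4.5], [0.23, 2], [-2.94, 2.94]. Speed limits (rad/s): [2.57, 2.57, 3.14, 3.14, 3.14, 3.14, 3.14].

INTERFACE

Orientations are given as a 3x3 rotation matrix whose columns are the frame's x, y, z axes.
In Python, from bench import get_obs, read_camera, workorder, trace gives the robot as it stands.
- The arm moves only by the tool move_arm, never from a script. Its argument "plan" is a list of rows, each an object of numbers: "hand": the opening, from 0 (shut) to 1 (fully open); "x", "y", "z": the shift along the tool's x, y, z in m; "wx", "wy", "wz": the turn, a rotation vector about the tool's x, y, z in rad. In form: [{"hand": .., "x": .., "y": .., "z": .., "wx": .., "wy": .., "wz": ..}, ...]. A call has exactly 8 rows; each row shifts and turns the commanded pose from where the row before left it, along the tool's axes as they then stand; what a row does not reach is not made up. A row lasts 1/10 s, in which the tool goes at most 50 mm and 8.59 degrees, less where a joint would pass 70% of its speed; a pose out of reach is approached as far as the arm can. A call is refused whole if a number of a shift passes 0.05 or a number of a turn 0.15, either way. A call with a gripper value outside its range is refused whole. The fingers move at their own pace and stop on an object; the grip force is fixed at half the most. Time passes only in rows, so rows that do not move let the fingers close, or fill a call up. It gives the time, the measured TCP pose, the force and the opening at its end, in the units of the state.
- get_obs(): the state, without advancing time (a new reading comes with each control period).
- read_camera(name): name is "side" or "top" or "wrist"; returns a dict with "frame" (420x560x3 uint8, red, green, blue), "z_map" (420x560 float32, m along the optical axis (not along the pixel's ray), 0 where there is no reading), "fovy" (degrees; the focal length in pixels is half the picture's height over the tangent of half this angle, whatever the lens; pixels are square), "cx", "cy" (the principal point, pixels), "eye" and "rotation" of the camera in the world; the wrist camera has in their place "mount" (4x4, takes a point from camera to tool coordinates, whose origin is the TCP and whose axes are the flange's). Camera axes: x right, y up, looking along -z (the intrinsics and any distortion apply to the point x, -y, -z); pixel columns grow to the right and rows downward; lengths in m; the calibration is good to about 2 mm. A picture is of the moment at which its call begins: read the wrist's pose just before it.
- workorder.hand_in(): hands the job in, once; it reports no verdict.
Trained networks look in a picture, given as the dict that the camera call returned (one of the last four; its "shot" number tells which), for a name from the list of things; names that differ only in an ending like _2 or _b are one class to them, and where a whole thing is asked for, a point or a joint stands for the part that bears it (a point fixed in the world has none). Each returns a list of dicts, best first, with "confidence" (0 to 1); they miss things now and then, are a little off and sometimes report something else, mostly with a low value. They report only what shows in the picture. A call takes as long as a camera call.
- trace(picture, target): "pixels" (420x560 bool, what is visible of it) and "location" ([column, row] in pixels, amid what is visible of it).
The state is a dict: "time": time; "joint_positions": joint angles; "joint_vel": joint speeds; "joint_efforts": joint torques, N m; "eef_pos": TCP position; "eef_rot": TCP orientation; "force": force on the tool from outside, world axes, zero at the start; "moment": the same for the moment, N m; "grip_width": opening from 0.0 (shut) to 1.0 (fully open).
Only numpy, scipy, OpenCV 4.12 (cv2) and the standard library are available. Lean on these libraries where they do the work, as an engineer would, in place of code of your own. Each camera call takes 0.05 s, during which the arm holds its last target.

## Working session

There is one attempt and no reset: what is moved stays moved. The work goes in short steps, Python scripts to look and compute and a tool call to move; the robot and the scene stay as the last step left them, time stands still between calls to the robot, and variables do not carry over. Pictures are saved under pics/ and viewed, and the job is handed in when it is done.

Besides the shell and the picture viewer there is one more tool, called as name(argument=value, ...) on one line, values as JSON. move_arm: Moves the arm, as the interface text tells. Its arguments: {"type":"object","properties":{"plan":{"type":"array","items":{"type":"object","properties":{"hand":{"type":"number"},"x":{"type":"number"},"y":{"type":"number"},"z":{"type":"number"},"wx":{"type":"number"},"wy":{"type":"number"},"wz":{"type":"number"}}}}},"required":["plan"]}

```bash
ls; mkdir -p pics; cat > h.py <<'E'
import numpy as np, cv2
from bench import get_obs, read_camera, workorder, trace
def f(c): return 210/np.tan(np.radians(c['fovy'])/2)
def save(c,n): cv2.imwrite('pics/'+n+'.png',cv2.cvtColor(c['frame'],cv2.COLOR_RGB2BGR))
def pose(c,obs=None):
    if 'mount' in c:
        M=np.array(c['mount']); o=obs; R=np.array(o['eef_rot']); 
        return R@M[:3,:3], R@M[:3,3]+np.array(o['eef_pos'])
    return np.array(c['rotation']),np.array(c['eye'])
def pts(c,u,v,obs=None,z=None):
    u=np.asarray(u);v=np.asarray(v)
    R,e=pose(c,obs); F=f(c)
    d=np.stack([(u-c['cx'])/F,-(v-c['cy'])/F,-np.ones(u.shape)],-1)
    if z is None:
        zz=c['z_map'][v.astype(int),u.astype(int)]
        return (d*zz[...,None])@R.T+e
    w=d@R.T
    return e+w*((z-e[2])/w[...,2])[...,None]
E
python3 - <<'E'
from h import *
o=get_obs(); print({k:np.round(v,3).tolist() for k,v in o.items()})
for n in ['top','side','wrist']:
    c=read_camera(n); save(c,n+'0'); print(n,[ (k,np.round(c[k],3).tolist()) for k in c if k not in('frame','z_map')])
E
```

```text
pics
{'time': 0.0, 'joint_positions': [-1.39, 0.399, 0.045, 1.538, -0.019, 1.207, -0.051], 'joint_vel': [-0.001, 0.001, -0.0, -0.0, 0.001, -0.002, 0.0], 'joint_efforts': [-0.0, -47.514, 1.365, -25.421, 0.012, 0.009, 0.0], 'eef_pos': [0.179, 0.624, 0.23], 'eef_rot': [[-0.961, 0.276, -0.0], [0.276, 0.961, -0.002], [-0.0, -0.002, -1.0]], 'force': [0.615, -0.947, 0.499], 'moment': [-0.039, 0.01, -0.048], 'grip_width': 1.001}
top [('fovy', 43.356), ('cx', 278.627), ('cy', 204.85), ('eye', [0.471, 0.035, 1.311]), ('rotation', [[-0.02, 0.996, -0.084], [-1.0, -0.021, -0.01], [-0.012, 0.083, 0.996]]), ('shot', 1)]
side [('fovy', 46.391), ('cx', 274.188), ('cy', 215.957), ('eye', [0.448, -0.816, 0.677]), ('rotation', [[0.991, 0.057, -0.125], [-0.135, 0.562, -0.816], [0.024, 0.825, 0.564]]), ('shot', 2)]
wrist [('fovy', 69.063), ('cx', 278.305), ('cy', 209.494), ('mount', [[0.001, 0.963, 0.268, 0.069], [1.0, -0.001, 0.0, -0.001], [0.0, 0.268, -0.963, -0.142], [0.0, 0.0, 0.0, 1.0]]), ('shot', 3)]
```

View pics/top0.png

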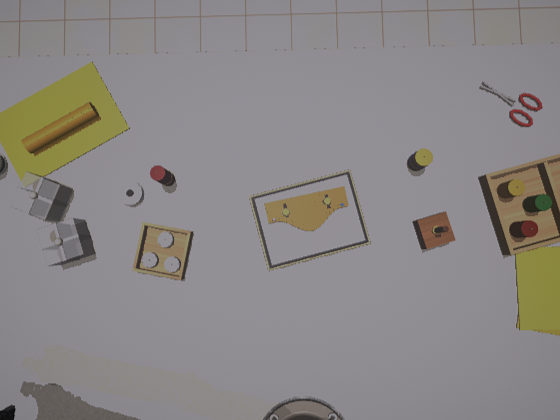

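View pics/side0.png

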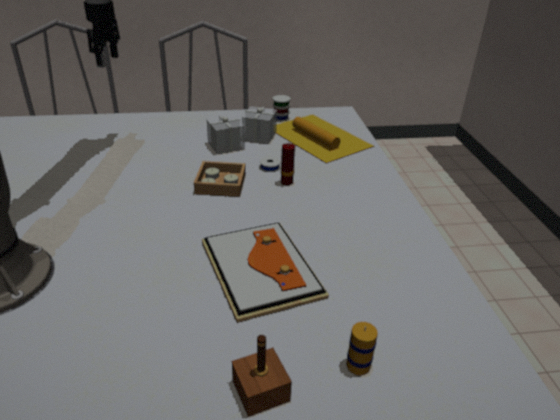

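```bash
python3 - <<'E'
from h import *
import pickle
c=read_camera('top'); s=read_camera('side')
pickle.dump((c,s),open('ts.pkl','wb'))
for n in ['board','card','clamp','stylus','stand','stand_hole0','tray','candle_yellow','candle_red','spool','edge_start','edge_finish']:
    for C,nm in((c,'top'),(s,'side')):
        r=trace(C,n)
        for q in r[:2]:
            m=q['pixels']; v,u=np.nonzero(m)
            P=pts(C,u,v); 
            print(n,nm,round(q['confidence'],2),np.round(q['location'],1),m.sum(),'med',np.round(np.median(P,0),4),'zmax',np.round(np.percentile(P[:,2],95),3), 'bb',np.round(np.percentile(P[:,:2],[2,98],axis=0),3).tolist())
i=cv2.resize(c['frame'][160:280,235:480],None,fx=3.2,fy=3.2,interpolation=cv2.INTER_CUBIC)[...,::-1]
cv2.imwrite('pics/topc.png',np.clip(i*1.4,0,255))
E
```

```text
board top 0.78 [308.  219.6] 8125 med [ 0.5411 -0.0243  0.0209] zmax 0.029 bb [[0.441, -0.152], [0.643, 0.102]]
board side 0.71 [262.2 268.9] 7965 med [ 0.5411 -0.0645  0.0205] zmax 0.027 bb [[0.442, -0.168], [0.648, 0.089]]
card top 0.97 [310.8 228.7] 4456 med [ 0.5155 -0.0267  0.0203] zmax 0.025 bb [[0.449, -0.144], [0.637, 0.096]]
card top 0.6 [436.8 228.9] 112 med [ 0.5097 -0.3197  0.0917] zmax 0.128 bb [[0.501, -0.331], [0.52, -0.314]]
card side 0.83 [247.7 274.2] 4065 med [ 0.5167 -0.0628  0.0205] zmax 0.023 bb [[0.45, -0.153], [0.639, 0.088]]
clamp top 0.94 [308.1 205.6] 2126 med [ 0.571  -0.0228  0.026 ] zmax 0.032 bb [[0.521, -0.11], [0.613, 0.072]]
clamp side 0.85 [274.9 263.2] 1988 med [ 0.573  -0.0346  0.0261] zmax 0.032 bb [[0.523, -0.118], [0.615, 0.07]]
stylus top 0.59 [437.7 229.4] 124 med [ 0.5087 -0.3198  0.0795] zmax 0.128 bb [[0.499, -0.333], [0.52, -0.314]]
stylus side 0.96 [261.9 355.2] 344 med [ 0.5086 -0.3325  0.0871] zmax 0.125 bb [[0.502, -0.337], [0.517, -0.324]]
stand top 0.57 [431.3 233.6] 959 med [ 0.5066 -0.3146  0.0497] zmax 0.054 bb [[0.471, -0.361], 
[... 1368 characters left out ...]
3]]
spool side 0.79 [272.2 162.9] 308 med [0.6188 0.4011 0.0195] zmax 0.023 bb [[0.592, 0.383], [0.648, 0.44]]
edge_start top 0.82 [308.3 206.3] 2239 med [ 0.5711 -0.0214  0.0259] zmax 0.032 bb [[0.522, -0.111], [0.613, 0.075]]
edge_start side 0.59 [272.7 261.2] 1981 med [ 0.5729 -0.0353  0.0261] zmax 0.032 bb [[0.523, -0.118], [0.615, 0.069]]
edge_finish top 0.8 [307.5 208. ] 2254 med [ 0.571  -0.0215  0.0259] zmax 0.032 bb [[0.523, -0.112], [0.613, 0.075]]
edge_finish side 0.56 [275.3 262.3] 2081 med [ 0.5723 -0.0362  0.026 ] zmax 0.032 bb [[0.523, -0.119], [0.615, 0.071]][ WARN:0@11.253] global loadsave.cpp:1063 imwrite_ Unsupported depth image for selected encoder is fallbacked to CV_8U.
```

View pics/topc.png

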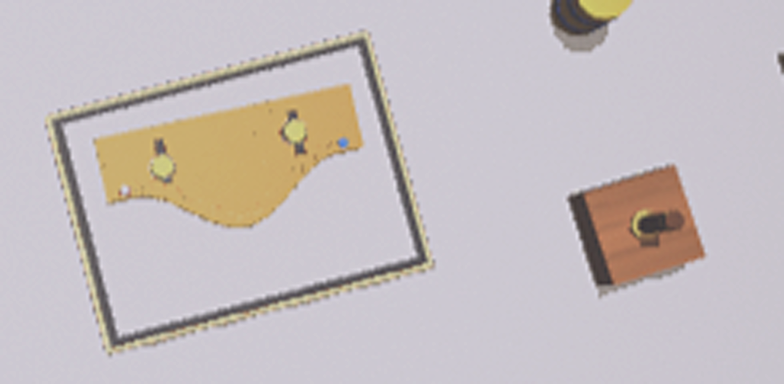

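```bash
cat >> h.py <<'E'
from scipy.spatial.transform import Rotation as Ro
def rows(target,yaw_y,n,obs=None):
    "yaw_y: world angle of tool y. target TCP. straight line n rows"
    o=get_obs() if obs is None else obs
    R=np.array(o['eef_rot']);p=np.array(o['eef_pos']);
    c,s=np.cos(yaw_y),np.sin(yaw_y)
    Rt=np.array([[-s,c,0],[c,s,0],[0,0,-1]])
    rv=Ro.from_matrix(R.T@Rt).as_rotvec(); d=(np.array(target)-p)/n
    out=[]
    for i in range(n):
        Ri=R@Ro.from_rotvec(rv*i/n).as_matrix()
        out.append(np.r_[Ri.T@d,rv/n])
    for r in out: print(np.round(r,4).tolist())
E
python3 - <<'E'
from h import *
c=read_camera('top')
import pickle
r=trace(c,'card')[0]['pixels']; 
# board outline from height: pixels with z .008-.05 in area
v,u=np.mgrid[150:290,235:385]; P=pts(c,u,v)
m=(P[...,2]>.014)&(P[...,2]<.03)
cnt=np.stack([u[m],v[m]],-1)
print(m.sum(), cv2.minAreaRect(P[m][:,:2].astype(np.float32)*1000))
o=get_obs();R=np.array(o['eef_rot'])
rows([0.50,-0.03,0.25],np.radians(14),16)
rows([0.50,-0.03,0.25],np.radians(14),8)
E
```

```text
7295 ((542.79638671875, -25.247970581054688), (189.22109985351562, 258.377197265625), 13.71641731262207)
[-0.0306, -0.0338, -0.0012, 0.0, -0.0, 0.0654]
[-0.0327, -0.0317, -0.0012, 0.0, -0.0, 0.0654]
[-0.0347, -0.0295, -0.0012, 0.0, -0.0, 0.0654]
[-0.0366, -0.0272, -0.0012, 0.0, -0.0, 0.0654]
[-0.0383, -0.0247, -0.0012, 0.0, -0.0, 0.0654]
[-0.0398, -0.0222, -0.0012, 0.0, -0.0, 0.0654]
[-0.0412, -0.0195, -0.0012, 0.0, -0.0, 0.0654]
[-0.0423, -0.0168, -0.0012, 0.0, -0.0, 0.0654]
[-0.0434, -0.014, -0.0012, 0.0, -0.0, 0.0654]
[-0.0442, -0.0111, -0.0012, 0.0, -0.0, 0.0654]
[-0.0448, -0.0082, -0.0012, 0.0, -0.0, 0.0654]
[-0.0453, -0.0053, -0.0012, 0.0, -0.0, 0.0654]
[-0.0455, -0.0023, -0.0012, 0.0, -0.0, 0.0654]
[-0.0456, 0.0007, -0.0012, 0.0, -0.0, 0.0654]
[-0.0454, 0.0036, -0.0012, 0.0, -0.0, 0.0654]
[-0.0451, 0.0066, -0.0012, 0.0, -0.0, 0.0654]
[-0.0611, -0.0676, -0.0023, 0.0, -0.0, 0.1308]
[-0.0694, -0.0591, -0.0023, 0.0, -0.0, 0.1308]
[-0.0765, -0.0495, -0.0023, 0.0, -0.0, 0.1308]
[-0.0823, -0.0391, -0.0023, 0.0, -0.0, 0.1308]
[-0.0867, -0.028, -0.0023, 0.0, -0.0, 0.1308]
[-0.0896, -0.0165, -0.0023, 0.0, -0.0, 0.1308]
[-0.091, -0.0046, -0.0023, 0.0, -0.0, 0.1308]
[-0.0908, 0.0073, -0.0023, 0.0, -0.0, 0.1308]
```

move_arm(plan=[{"hand": 1,"x": -0.031,"y": -0.034,"z": -0.001,"wx": 0,"wy": 0,"wz": 0.065},{"hand": 1,"x": -0.033,"y": -0.032,"z": -0.001,"wx": 0,"wy": 0,"wz": 0.065},{"hand": 1,"x": -0.035,"y": -0.03,"z": -0.001,"wx": 0,"wy": 0,"wz": 0.065},{"hand": 1,"x": -0.037,"y": -0.027,"z": -0.001,"wx": 0,"wy": 0,"wz": 0.065},{"hand": 1,"x": -0.038,"y": -0.025,"z": -0.001,"wx": 0,"wy": 0,"wz": 0.065},{"hand": 1,"x": -0.04,"y": -0.022,"z": -0.001,"wx": 0,"wy": 0,"wz": 0.065},{"hand": 1,"x": -0.041,"y": -0.02,"z": -0.001,"wx": 0,"wy": 0,"wz": 0.065},{"hand": 1,"x": -0.042,"y": -0.017,"z": -0.001,"wx": 0,"wy": 0,"wz": 0.065}])

```text
time: 2.35
eef_pos: [0.3412, 0.2944, 0.2397]
eef_rot: [[-0.695, 0.719, 0.001], [0.719, 0.695, 0.001], [0.0, 0.001, -1.0]]
force: [1.0, -0.3, 0.2]
grip_width: 1.0
```

move_arm(plan=[{"hand": 1,"x": -0.043,"y": -0.014,"z": -0.001,"wx": 0,"wy": 0,"wz": 0.065},{"hand": 1,"x": -0.044,"y": -0.011,"z": -0.001,"wx": 0,"wy": 0,"wz": 0.065},{"hand": 1,"x": -0.045,"y": -0.008,"z": -0.001,"wx": 0,"wy": 0,"wz": 0.065},{"hand": 1,"x": -0.045,"y": -0.005,"z": -0.001,"wx": 0,"wy": 0,"wz": 0.065},{"hand": 1,"x": -0.046,"y": -0.002,"z": -0.001,"wx": 0,"wy": 0,"wz": 0.065},{"hand": 1,"x": -0.046,"y": 0.001,"z": -0.001,"wx": 0,"wy": 0,"wz": 0.065},{"hand": 1,"x": -0.045,"y": 0.004,"z": -0.001,"wx": 0,"wy": 0,"wz": 0.065},{"hand": 1,"x": -0.045,"y": 0.007,"z": -0.001,"wx": 0,"wy": 0,"wz": 0.065}])

```text
time: 3.15
eef_pos: [0.5047, -0.031, 0.2478]
eef_rot: [[-0.246, 0.969, 0.001], [0.969, 0.246, 0.001], [0.001, 0.001, -1.0]]
force: [0.9, 0.9, -0.9]
grip_width: 1.003
```

```bash
python3 - <<'E'
from h import *
import pickle
o=get_obs(); c=read_camera('wrist'); save(c,'w1'); pickle.dump((o,c),open('w1.pkl','wb'))
print(o['eef_pos'],o['joint_positions'])
E
```

```text
[ 0.50469805 -0.03097615  0.24781093] [-0.65004307  0.15182239  0.70235462  1.86776454 -0.10799389  1.15846473
  0.33872609]
```

View pics/w1.png

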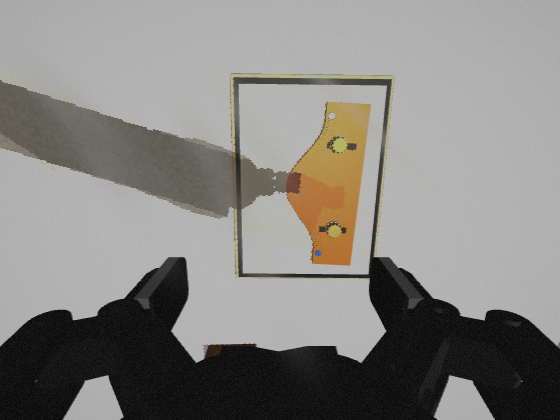

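```bash
cat > fit.py <<'E'
from h import *
import pickle
from scipy.optimize import least_squares
from scipy.ndimage import binary_fill_holes
def boardfit(c,o,roi):
    hsv=cv2.cvtColor(c['frame'],cv2.COLOR_RGB2HSV).astype(int)
    H,S,V=hsv[...,0],hsv[...,1],hsv[...,2]
    v0,v1,u0,u1=roi
    org=np.zeros(H.shape,np.uint8)
    org[v0:v1,u0:u1]=((H<24)&(S>110)&(V>90))[v0:v1,u0:u1]
    n,l,st,_=cv2.connectedComponentsWithStats(org); k=1+np.argmax(st[1:,4]); org=l==k
    org=binary_fill_holes(org)
    return org
E
python3 - <<'E'
from fit import *
o,c=pickle.load(open('w1.pkl','rb'))
hsv=cv2.cvtColor(c['frame'],cv2.COLOR_RGB2HSV)
for (u,v) in [(350,120),(330,200),(345,240),(295,182),(386,170),(380,170),(377,170),(260,230),(315,78),(315,75)]: print((u,v),hsv[v,u],c['frame'][v,u],np.round(pts(c,np.array([u]),np.array([v]),o),4))
i=cv2.resize(c['frame'][60:290,215:405],None,fx=3,fy=3,interpolation=cv2.INTER_NEAREST)[...,::-1]
cv2.imwrite('pics/w1c.png',i[:,:,:][:600] if 0 else cv2.resize(i,None,fx=.85,fy=.85))
E
```

```text
(350, 120) [ 20 133 175] [175 146  84] [[0.5659 0.0598 0.0252]]
(330, 200) [ 14 173 178] [178 113  57] [[ 0.5712 -0.0364  0.025 ]]
(345, 240) [ 15 179 179] [179 118  53] [[ 0.6048 -0.0818  0.0257]]
(295, 182) [ 10 133 111] [111  72  53] [[ 0.5236 -0.0254  0.0244]]
(386, 170) [ 80   4 181] [178 181 180] [[ 0.6361  0.0142 -0.0028]]
(380, 170) [30 16 62] [62 62 58] [[0.6221 0.0133 0.015 ]]
(377, 170) [ 30   1 175] [175 175 174] [[0.617  0.0126 0.0195]]
(260, 230) [ 33  14 179] [178 179 169] [[ 0.4969 -0.0976  0.0194]]
(315, 78) [ 19  29 122] [122 117 108] [[0.5152 0.0941 0.0172]]
(315, 75) [ 29  60 175] [175 173 134] [[0.5148 0.0983 0.0102]]
```

View pics/w1c.png

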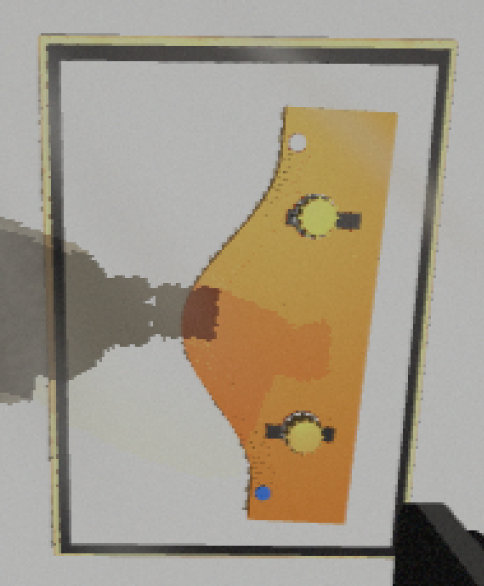

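```bash
cat >> fit.py <<'E'
def fitall(c,o,roi,shadow=None,dark=100):
    fr=c['frame']; g=cv2.cvtColor(fr,cv2.COLOR_RGB2GRAY).astype(float)
    org=boardfit(c,o,roi)
    # card boundary: refine using predicted rect edges iteratively w/ subpixel half crossing
    p=np.array([0.5428,-0.0252,np.radians(13.7)])
    R,e=pose(c,o);F=f(c)
    def proj(P):
        q=(P-e)@R; return np.stack([c['cx']+F*q[:,0]/-q[:,2],c['cy']-F*q[:,1]/-q[:,2]],-1)
    def w(p,xy,z):
        C,S=np.cos(p[2]),np.sin(p[2]); return np.c_[p[0]+C*xy[:,0]-S*xy[:,1],p[1]+S*xy[:,0]+C*xy[:,1],np.full(len(xy),z)]
    samp=np.arange(-9,9.01,.25)/1000
    for it in range(4):
        obsl=[]
        for side in range(4):
            if side<2:
                s=84*(1 if side==0 else -1); base=[(s/1000,y) for y in np.arange(-105,106,3)/1000]; nrm=np.array([np.sign(s),0])
            else:
                s=118*(1 if side==2 else -1); base=[(x,s/1000) for x in np.arange(-75,76,3)/1000]; nrm=np.array([0,np.sign(s)])
            for b in base:
                L=np.array(b)+samp[:,None]*nrm
                uv=proj(w(p,L,.020))
                if shadow is not None and ((uv[36,0]>shadow[0])&(uv[36,0]<shadow[1])&(uv[36,1]>shadow[2])&(uv[36,1]<shadow[3])): continue
                if uv.min()<3 or uv[:,0].max()>555 or uv[:,1].max()>415: continue
                val=cv2.remap(g.astype(np.float32),uv[None,:,0].astype(np.float32),uv[None,:,1].astype(np.float32),cv2.INTER_LINEAR)[0]
                inn=np.median(val[:12]); 
                if inn<110: continue
                mn=val[20:].min()
                if mn>100: continue
                k=np.nonzero(val<(inn+mn)/2)[0][0]
                obsl.append((side,b,samp[k],uv[k]))
        # solve
        P=np.array([q[3] for q in obsl]); W=pts(c,P[:,0],P[:,1],o,z=.020)[:,:2]
        sd=np.array([q[0] for q in obsl])
        def res(p):
            C,S=np.cos(p[2]),np.sin(p[2]); d=W-p[:2]; x=C*d[:,0]+S*d[:,1]; y=-S*d[:,0]+C*d[:,1]
            return np.choose(sd,[x-.084,-x-.084,y-.118,-y-.118])*1000
        r=least_squares(res,p,loss='soft_l1'); p=r.x
    rr=res(p); print('board',np.round(p,4),'n',[(sd==k).sum() for k in range(4)],'res med',[np.round(np.median(rr[sd==k]),2) if (sd==k).any() else None for k in range(4)],'std',rr.std().round(2))
    # template edge: contour points of orange, top plane
    cn=max(cv2.findContours(org.astype(np.uint8),cv2.RETR_EXTERNAL,cv2.CHAIN_APPROX_NONE)[0],key=len)[:,0].astype(float)
    Wt=pts(c,cn[:,0],cn[:,1],o,z=.0255)[:,:2]
    C,S=np.cos(p[2]),np.sin(p[2]); d=Wt-p[:2]; B=np.c_[C*d[:,0]+S*d[:,1],-S*d[:,0]+C*d[:,1]]*1000
    def tr(q):
        a=q[1]; 
        X=B[:,0]-q[0]; Y=B[:,1]
        return np.c_[np.cos(a)*X+np.sin(a)*Y,-np.sin(a)*X+np.cos(a)*Y]
    def edge(y): return np.where(np.abs(y)<80,10-20*(1+np.cos(2*np.pi*y/160)),10)
    def er(q,full=False):
        T=tr(q); m=(np.abs(T[:,1])<95)&(T[:,0]<25)
        sl=np.where(np.abs(T[:,1])<80,20*2*np.pi/160*np.sin(2*np.pi*T[:,1]/160),0)
        r=(T[:,0]-edge(T[:,1]))/np.sqrt(1+sl**2)
        mb=(np.abs(T[:,1])<95)&(T[:,0]>50); rb=T[:,0]-60
        return (r*m,m,rb,mb,T) if full else np.r_[np.where(m,r,0)]
    q=least_squares(er,[0,0],loss='soft_l1').x
    r,m,rb,mb,T=er(q,True)
    print('templ dx,rot',np.round(q,4),m.sum(),'res std',r[m].std().round(2),'back med',np.round(np.median(rb[mb]),2),'yext',np.round([T[:,1].min(),T[:,1].max()],1))
    for a in range(-90,91,20):
        k=m&(np.abs(T[:,1]-a)<10); print(a,np.round(np.median(r[k]),2) if k.any() else None,end=' ')
    print()
    return p,q
E
python3 - <<'E'
from fit import *
o,c=pickle.load(open('w1.pkl','rb'))
fitall(c,o,(80,275,240,380),shadow=(225,300,150,225))
o=None
c,s=pickle.load(open('ts.pkl','rb'))
fitall(c,o,(170,260,255,360)); fitall(s,o,(220,300,230,320))
E
```

```text
board [ 0.5417 -0.0277  0.2383] n [np.int64(67), np.int64(32), np.int64(46), np.int64(51)] res med [np.float64(0.0), np.float64(0.0), np.float64(-0.0), np.float64(-0.0)] std 0.14
templ dx,rot [ 2.2474 -0.0429] 155 res std 0.48 back med -1.6 yext [-99.8  99.4]
-90 -0.68 -70 -0.44 -50 0.14 -30 0.38 -10 0.47 10 0.37 30 -0.11 50 -0.14 70 -0.23 90 -0.26 
board [ 0.5423 -0.0258  0.2394] n [np.int64(71), np.int64(71), np.int64(51), np.int64(51)] res med [np.float64(0.25), np.float64(0.25), np.float64(0.25), np.float64(0.25)] std 0.27
templ dx,rot [ 4.8027 -0.0496] 96 res std 3.25 back med -6.2 yext [-98.9  98. ]
-90 1.92 -70 -0.03 -50 -0.35 -30 0.05 -10 -0.18 10 -1.36 30 -0.49 50 -0.47 70 -0.2 90 5.93 
board [ 0.5429 -0.0306  0.2371] n [np.int64(71), np.int64(71), np.int64(17), np.int64(51)] res med [np.float64(0.25), np.float64(0.26), np.float64(0.0), np.float64(-0.0)] std 0.27
templ dx,rot [ 3.6707 -0.0407] 68 res std 0.7 back med -3.45 yext [-99.6 100.4]
-90 -0.28 -70 -0.25 -50 0.04 -30 0.43 -10 -0.06 10 0.1 30 0.2 50 0.28 70 -0.36 90 0.02
```

move_arm(plan=[{"hand": 1,"x": -0.035,"y": -0.009,"z": 0,"wx": 0,"wy": 0,"wz": 0.01},{"hand": 1,"x": -0.035,"y": -0.009,"z": 0.0,"wx": 0,"wy": 0,"wz": 0},{"hand": 1,"x": -0.035,"y": -0.009,"z": 0.0,"wx": 0,"wy": 0,"wz": 0},{"hand": 1,"x": -0.035,"y": -0.009,"z": 0.0,"wx": 0,"wy": 0,"wz": 0},{"hand": 1,"x": -0.035,"y": -0.009,"z": 0.0,"wx": 0,"wy": 0,"wz": 0},{"hand": 1,"x": -0.035,"y": -0.008,"z": 0.0,"wx": 0,"wy": 0,"wz": 0},{"hand": 1,"x": -0.035,"y": -0.008,"z": 0.0,"wx": 0,"wy": 0,"wz": 0},{"hand": 1,"x": -0.035,"y": -0.008,"z": 0.0,"wx": 0,"wy": 0,"wz": 0}])

```text
time: 4.0
eef_pos: [0.5044, -0.3187, 0.2473]
eef_rot: [[-0.24, 0.971, 0.0], [0.971, 0.24, 0.0], [0.0, 0.0, -1.0]]
force: [-0.1, -0.5, 0.3]
grip_width: 0.996
```

```bash
python3 - <<'E'
from h import *
import pickle
o=get_obs(); c=read_camera('wrist'); save(c,'w2'); pickle.dump((o,c),open('w2.pkl','wb'))
print(o['eef_pos'],o['joint_positions'],o['force'])
for n in ('stylus','stand'):
    for q in trace(c,n)[:2]:
        v,u=np.nonzero(q['pixels']); P=pts(c,u,v,o)
        print(n,q['confidence'],q['location'],len(u),np.round(np.percentile(P,[3,50,97],axis=0),4).tolist())
E
```

```text
[ 0.50437945 -0.31873099  0.24729297] [-0.11705914  0.38326373  0.8049332   1.66440709 -0.29186355  1.21885027
  0.99531945] [-0.12946346 -0.49770417  0.26179121]
stylus 0.95 [281.3, 202.1] 515 [[0.4996, -0.3324, 0.0514], [0.5071, -0.3225, 0.1007], [0.5179, -0.3174, 0.1254]]
stand 0.89 [283.2, 186.1] 3721 [[0.4707, -0.3623, 0.0172], [0.5044, -0.3189, 0.0495], [0.5441, -0.2869, 0.051]]
stand 0.57 [409.9, 10.4] 1230 [[0.5708, -0.1215, 0.0203], [0.5956, -0.1091, 0.0248], [0.6193, -0.0954, 0.0266]]
```

View pics/w2.png

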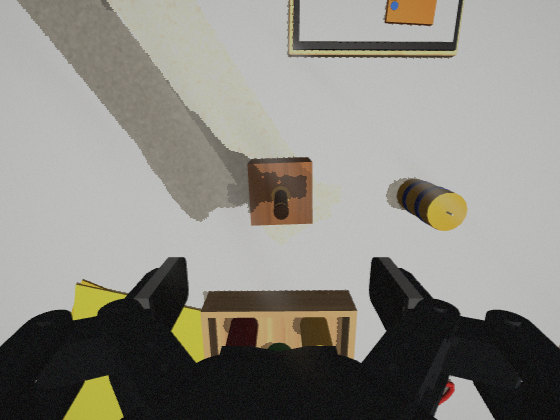

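```bash
python3 - <<'E'
from h import *
import pickle
o,c=pickle.load(open('w2.pkl','rb'))
v,u=np.mgrid[140:240,235:330]; P=pts(c,u,v,o)
m=(P[...,2]>.119)&(P[...,2]<.135); print('n',m.sum(),'top mean',P[m].mean(0), cv2.minEnclosingCircle((P[m][:,:2]*1000).astype(np.float32)), 'z',np.median(P[m][:,2]))
m2=(P[...,2]>.045)&(P[...,2]<.0535)
hsv=cv2.cvtColor(c['frame'],cv2.COLOR_RGB2HSV)
print('stand',m2.sum(),cv2.minAreaRect((P[m2][:,:2]*1000).astype(np.float32)))
# plane pixels edges
uu=u[m2];vv=v[m2]; Q=pts(c,uu,vv,o,z=.05); print(cv2.minAreaRect((Q[:,:2]*1000).astype(np.float32)))
print(np.round(P[m2][:,2].mean(),4))
print(pts(c,np.array([281.]),np.array([209.]),o,z=.125))
i=cv2.resize(c['frame'][140:240,235:330],None,fx=6,fy=6,interpolation=cv2.INTER_NEAREST)[...,::-1]; cv2.imwrite('pics/w2c.png',i)
E
```

```text
n 194 top mean [ 0.50779642 -0.32594529  0.12415733] ((507.7337951660156, -326.5084228515625), 7.056834697723389) z 0.12447327977284878
stand 3439 ((508.14910888671875, -326.81591796875), (72.14625549316406, 72.62458038330078), 15.809579849243164)
((507.9996032714844, -326.3277587890625), (71.86864471435547, 72.59961700439453), 15.916035652160645)
0.0495
[[ 0.50724339 -0.32359155  0.125     ]]
```

View pics/w2c.png

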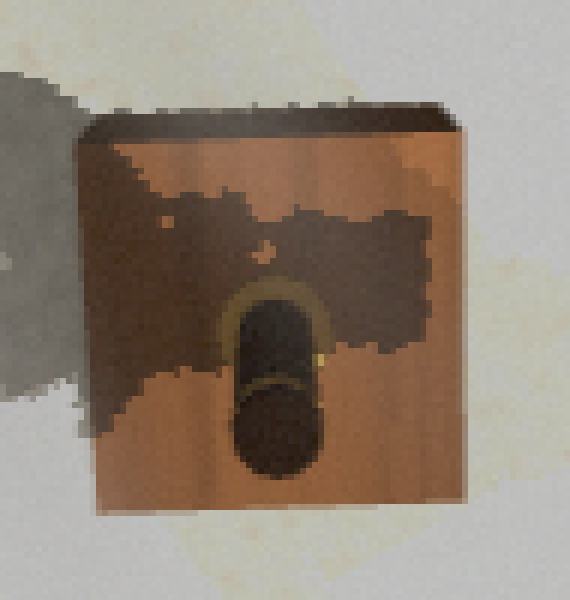

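move_arm(plan=[{"hand": 1,"x": -0.004,"y": 0.001,"z": 0.03,"wx": 0,"wy": 0,"wz": 0},{"hand": 1,"x": -0.004,"y": 0.0007,"z": 0.03,"wx": 0,"wy": 0,"wz": 0},{"hand": 1,"x": 0,"y": 0,"z": 0.04,"wx": 0,"wy": 0,"wz": 0},{"hand": 1,"x": 0,"y": 0,"z": 0.035,"wx": 0,"wy": 0,"wz": 0},{"hand": 1,"x": 0,"y": 0,"z": 0.025,"wx": 0,"wy": 0,"wz": 0},{"hand": 1,"x": 0,"y": 0,"z": 0.015,"wx": 0,"wy": 0,"wz": 0},{"hand": 1,"x": 0,"y": 0,"z": 0.01,"wx": 0,"wy": 0,"wz": 0},{"hand": 1,"x": 0,"y": 0,"z": 0,"wx": 0,"wy": 0,"wz": 0}])

```text
time: 4.95
eef_pos: [0.5079, -0.3242, 0.0617]
eef_rot: [[-0.24, 0.971, -0.001], [0.971, 0.24, 0.001], [0.001, -0.001, -1.0]]
force: [-0.8, 0.6, 0.7]
grip_width: 1.001
```

```bash
python3 - <<'E'
from h import *
o=get_obs(); c=read_camera('wrist'); save(c,'w3'); print(o['eef_pos'],o['force'],o['eef_rot'])
E
```

```text
[ 0.50786107 -0.32415819  0.06168823] [-0.78733639  0.60622874  0.65315259] [[-2.39660982e-01  9.70856276e-01 -8.39407484e-04]
 [ 9.70855847e-01  2.39661801e-01  1.06978367e-03]
 [ 1.23978010e-03 -5.58558259e-04 -9.99999075e-01]]
```

View pics/w3.png

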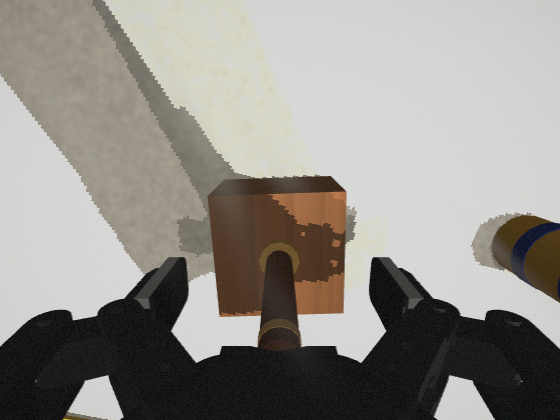

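move_arm(plan=[{"hand": 1,"x": -0.002,"y": 0,"z": 0,"wx": 0,"wy": 0,"wz": 0},{"hand": 0,"x": 0,"y": 0,"z": 0,"wx": 0,"wy": 0,"wz": 0},{"hand": 0,"x": 0,"y": 0,"z": 0,"wx": 0,"wy": 0,"wz": 0},{"hand": 0,"x": 0,"y": 0,"z": 0,"wx": 0,"wy": 0,"wz": 0},{"hand": 0,"x": 0,"y": 0,"z": 0,"wx": 0,"wy": 0,"wz": 0},{"hand": 0,"x": 0,"y": 0,"z": 0,"wx": 0,"wy": 0,"wz": 0},{"hand": 0,"x": 0,"y": 0,"z": 0,"wx": 0,"wy": 0,"wz": 0},{"hand": 0,"x": 0,"y": 0,"z": 0,"wx": 0,"wy": 0,"wz": 0}])

```text
time: 5.8
eef_pos: [0.5084, -0.3271, 0.0625]
eef_rot: [[-0.239, 0.971, 0.0], [0.971, 0.239, 0.0], [-0.0, 0.0, -1.0]]
force: [0.3, 0.3, 2.4]
grip_width: 0.145
```

```bash
python3 - <<'E'
from h import *
o=get_obs(); print(o['time'],o['eef_pos'],o['force'],o['moment'],o['grip_width'],o['joint_vel'])
E
```

```text
5.8 [ 0.50842602 -0.32713258  0.06245771] [0.26059866 0.29573518 2.40877862] [0.06822486 0.02079795 0.04191085] 0.1450787325639623 [-0.0019415   0.00056914 -0.00174952  0.00125854 -0.00203143  0.00050865
  0.0017667 ]
```

move_arm(plan=[{"hand": 0,"x": 0,"y": 0,"z": -0.01,"wx": 0,"wy": 0,"wz": 0},{"hand": 0,"x": 0,"y": 0,"z": -0.02,"wx": 0,"wy": 0,"wz": 0},{"hand": 0,"x": 0,"y": 0,"z": -0.025,"wx": 0,"wy": 0,"wz": 0},{"hand": 0,"x": 0,"y": 0,"z": -0.025,"wx": 0,"wy": 0,"wz": 0},{"hand": 0,"x": 0.02,"y": 0.006,"z": 0,"wx": 0,"wy": 0,"wz": 0},{"hand": 0,"x": 0.035,"y": 0.01,"z": 0,"wx": 0,"wy": 0,"wz": 0},{"hand": 0,"x": 0.035,"y": 0.01,"z": 0,"wx": 0,"wy": 0,"wz": 0},{"hand": 0,"x": 0.035,"y": 0.01,"z": 0,"wx": 0,"wy": 0,"wz": 0}])

```text
time: 6.6
eef_pos: [0.5132, -0.196, 0.1428]
eef_rot: [[-0.238, 0.971, 0.0], [0.971, 0.238, 0.0], [0.0, 0.001, -1.0]]
force: [0.2, 0.4, -0.5]
grip_width: 0.147
```

move_arm(plan=[{"hand": 0,"x": 0.036,"y": 0.011,"z": 0,"wx": 0,"wy": 0,"wz": 0},{"hand": 0,"x": 0.036,"y": 0.011,"z": 0,"wx": 0,"wy": 0,"wz": 0},{"hand": 0,"x": 0.036,"y": 0.011,"z": 0,"wx": 0,"wy": 0,"wz": 0},{"hand": 0,"x": 0.036,"y": 0.011,"z": 0,"wx": 0,"wy": 0,"wz": 0},{"hand": 0,"x": 0.036,"y": 0.011,"z": 0,"wx": 0,"wy": 0,"wz": 0},{"hand": 0,"x": 0.036,"y": 0.011,"z": 0,"wx": 0,"wy": 0,"wz": 0},{"hand": 0,"x": 0.018,"y": 0.006,"z": 0,"wx": 0,"wy": 0,"wz": 0},{"hand": 0,"x": 0,"y": 0,"z": 0,"wx": 0,"wy": 0,"wz": 0}])

```text
time: 7.4
eef_pos: [0.5276, 0.0513, 0.1425]
eef_rot: [[-0.245, 0.97, 0.0], [0.97, 0.245, 0.002], [0.001, 0.0, -1.0]]
force: [0.1, 0.3, -0.7]
grip_width: 0.147
```

```bash
cat >> h.py <<'E'
BP=np.array([0.5417,-0.0277,0.2383])
def st():
    o=get_obs(); p=np.array(o['eef_pos']);R=np.array(o['eef_rot'])
    C,S=np.cos(BP[2]),np.sin(BP[2]); M=np.array([[C,S],[-S,C]])
    b=M@(p[:2]-BP[:2]); fb=M@np.array(o['force'])[:2]
    mb=M@np.array(o['moment'])[:2]
    print('t',round(o['time'],2),'board xy mm',np.round(b*1000,2),'tcpz',np.round(p[2]*1000,2),'tipz above card',np.round(p[2]*1000-67.5,2),'F board',np.round(fb,2),'Fz',np.round(o['force'][2],2),'M',np.round(mb,3),'yaw err',np.round(np.arctan2(R[1,1],R[0,1])-BP[2],4),'tilt',np.round(R[:2,2],4),'gw',round(float(o['grip_width']),3))
    return o
E
python3 - <<'E'
from h import *
o=st(); c=read_camera('wrist'); save(c,'w4'); import pickle; pickle.dump((o,c),open('w4.pkl','wb'))
s=read_camera('side'); i=cv2.resize(s['frame'][180:330,180:340],None,fx=4,fy=4)[...,::-1]; cv2.imwrite('pics/s4.png',i)
E
```

```text
t 7.4 board xy mm [ 4.94 80.08] tcpz 142.48 tipz above card 74.98 F board [0.19 0.24] Fz -0.73 M [-0.047  0.016] yaw err 0.0091 tilt [0.0001 0.0015] gw 0.147
```

View pics/w4.png

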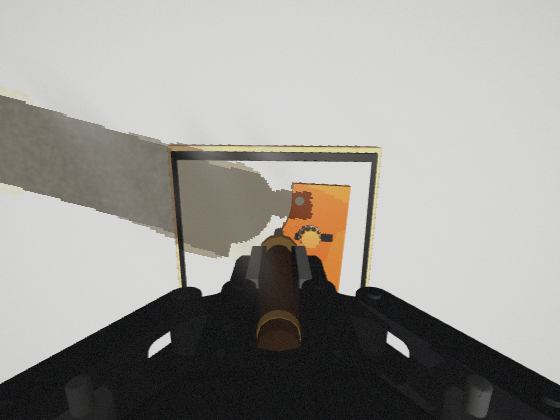

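View pics/s4.png

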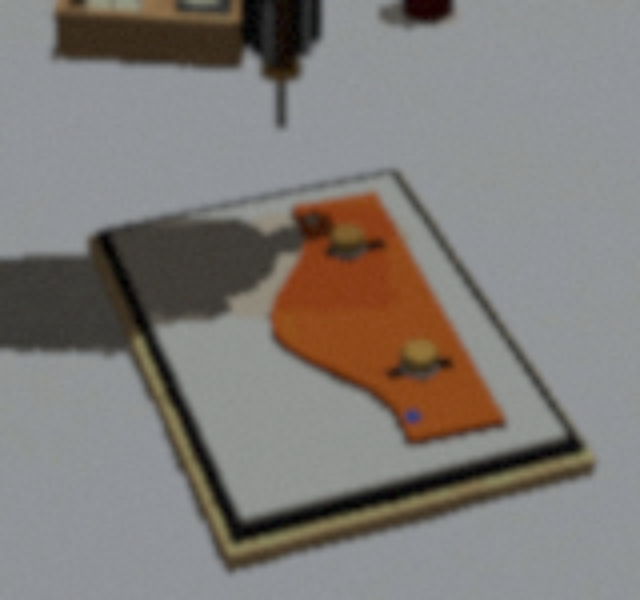

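move_arm(plan=[{"hand": 0,"x": 0.004,"y": 0,"z": 0.015,"wx": 0,"wy": 0,"wz": 0.009},{"hand": 0,"x": 0,"y": 0,"z": 0.015,"wx": 0,"wy": 0,"wz": 0},{"hand": 0,"x": 0,"y": 0,"z": 0.015,"wx": 0,"wy": 0,"wz": 0},{"hand": 0,"x": 0,"y": 0,"z": 0.01,"wx": 0,"wy": 0,"wz": 0},{"hand": 0,"x": 0,"y": 0,"z": 0.01,"wx": 0,"wy": 0,"wz": 0},{"hand": 0,"x": 0,"y": 0,"z": 0.006,"wx": 0,"wy": 0,"wz": 0},{"hand": 0,"x": 0,"y": 0,"z": 0,"wx": 0,"wy": 0,"wz": 0},{"hand": 0,"x": 0,"y": 0,"z": 0,"wx": 0,"wy": 0,"wz": 0}])

```text
time: 8.3
eef_pos: [0.5268, 0.0511, 0.0715]
eef_rot: [[-0.23, 0.973, 0.0], [0.973, 0.23, 0.0], [-0.0, 0.0, -1.0]]
force: [-0.4, 1.1, -1.1]
grip_width: 0.15
```

```bash
python3 - <<'E'
from h import *
o=st(); c=read_camera('wrist'); save(c,'w5')
s=read_camera('side'); i=cv2.resize(s['frame'][180:330,180:340],None,fx=4,fy=4)[...,::-1]; cv2.imwrite('pics/s5.png',i);st()
E
```

```text
t 8.3 board xy mm [ 4.12 80.11] tcpz 71.45 tipz above card 3.95 F board [-0.12  1.18] Fz -1.12 M [-0.024  0.011] yaw err -0.0063 tilt [0.0005 0.    ] gw 0.15
t 8.4 board xy mm [ 4.35 80.19] tcpz 71.8 tipz above card 4.3 F board [ 0.55 -1.35] Fz -0.44 M [-0.013 -0.038] yaw err -0.0062 tilt [0.0011 0.0004] gw 0.147
```

View pics/w5.png

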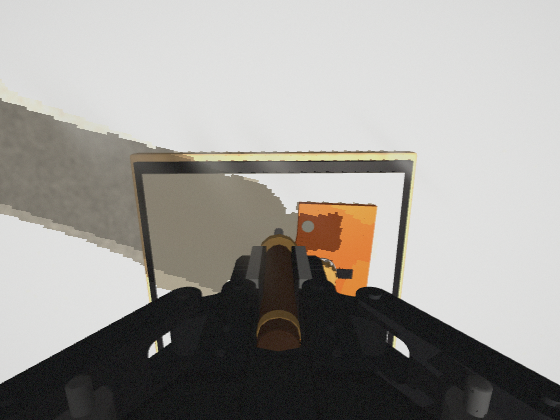

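View pics/s5.png

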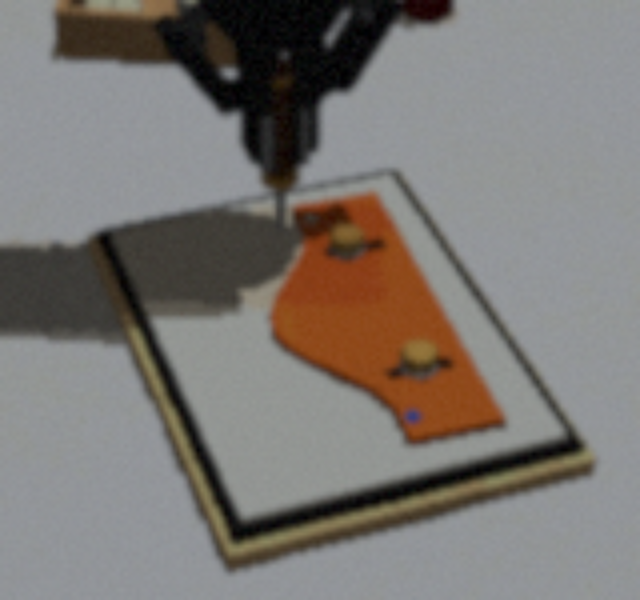

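move_arm(plan=[{"hand": 0,"x": 0.002,"y": 0,"z": 0.001,"wx": 0,"wy": 0,"wz": -0.006},{"hand": 0,"x": 0.001,"y": 0,"z": 0.001,"wx": 0,"wy": 0,"wz": 0},{"hand": 0,"x": 0,"y": 0,"z": 0.001,"wx": 0,"wy": 0,"wz": 0},{"hand": 0,"x": 0,"y": 0,"z": 0.0005,"wx": 0,"wy": 0,"wz": 0},{"hand": 0,"x": 0,"y": 0,"z": 0.0005,"wx": 0,"wy": 0,"wz": 0},{"hand": 0,"x": 0,"y": 0,"z": 0.0005,"wx": 0,"wy": 0,"wz": 0},{"hand": 0,"x": 0,"y": 0,"z": 0,"wx": 0,"wy": 0,"wz": 0},{"hand": 0,"x": 0,"y": 0,"z": 0,"wx": 0,"wy": 0,"wz": 0}])

```text
time: 9.2
eef_pos: [0.5259, 0.0541, 0.067]
eef_rot: [[-0.236, 0.972, 0.0], [0.972, 0.236, 0.0], [0.0, 0.0, -1.0]]
force: [-0.7, 1.2, 1.5]
grip_width: 0.146
```

```bash
cat >> h.py <<'E'
def avg(n=4):
    L=[];C,S=np.cos(BP[2]),np.sin(BP[2]); M=np.array([[C,S],[-S,C]])
    for i in range(n):
        o=get_obs(); p=np.array(o['eef_pos']);b=M@(p[:2]-BP[:2])*1000; R=np.array(o['eef_rot'])
        F=np.array(o['force']); m=np.array(o['moment'])
        L.append(np.r_[b,p[2]*1000-67.5,M@F[:2],F[2],M@m[:2],np.arctan2(R[1,1],R[0,1])-BP[2]])
        if i<n-1: read_camera('top')
    L=np.array(L); a=L.mean(0)
    print('t',round(get_obs()['time'],2),'xyz',np.round(a[:3],2),'F',np.round(a[3:6],2),'sd',np.round(L.std(0)[3:6],2),'M',np.round(a[6:8],3),'yaw',np.round(a[8],4))
    return a
E
python3 -c "
from h import *
avg(6)"
```

```text
t 9.45 xyz [ 3.95 83.22 -0.58] F [-0.67  0.05  1.64] sd [0.35 0.6  0.52] M [0.042 0.122] yaw -0.0003
```

move_arm(plan=[{"hand": 0,"x": 0,"y": 0,"z": 0.0003,"wx": 0,"wy": 0,"wz": 0},{"hand": 0,"x": 0,"y": 0,"z": 0.0003,"wx": 0,"wy": 0,"wz": 0},{"hand": 0,"x": 0,"y": 0.001,"z": 0,"wx": 0,"wy": 0,"wz": 0},{"hand": 0,"x": 0,"y": 0.001,"z": 0,"wx": 0,"wy": 0,"wz": 0},{"hand": 0,"x": 0,"y": 0.001,"z": 0,"wx": 0,"wy": 0,"wz": 0},{"hand": 0,"x": 0,"y": 0.001,"z": 0,"wx": 0,"wy": 0,"wz": 0},{"hand": 0,"x": 0,"y": 0.001,"z": 0,"wx": 0,"wy": 0,"wz": 0},{"hand": 0,"x": 0,"y": 0,"z": 0,"wx": 0,"wy": 0,"wz": 0}])

```text
time: 10.25
eef_pos: [0.5312, 0.0554, 0.0663]
eef_rot: [[-0.236, 0.972, 0.001], [0.972, 0.236, 0.0], [-0.0, 0.001, -1.0]]
force: [-0.5, -0.8, 3.3]
grip_width: 0.146
```

```bash
python3 -c "
from h import *
avg(5)"
```

```text
t 10.45 xyz [ 9.41 83.23 -1.16] F [-0.26 -0.35  2.98] sd [0.41 0.46 0.45] M [-0.008  0.027] yaw -0.0002
```

move_arm(plan=[{"hand": 0,"x": 0,"y": 0.0005,"z": 0.0003,"wx": 0,"wy": 0,"wz": 0},{"hand": 0,"x": 0,"y": 0.0005,"z": 0,"wx": 0,"wy": 0,"wz": 0},{"hand": 0,"x": 0,"y": 0.0005,"z": 0,"wx": 0,"wy": 0,"wz": 0},{"hand": 0,"x": 0,"y": 0.0005,"z": 0,"wx": 0,"wy": 0,"wz": 0},{"hand": 0,"x": 0,"y": 0.0005,"z": 0,"wx": 0,"wy": 0,"wz": 0},{"hand": 0,"x": 0,"y": 0.0005,"z": 0,"wx": 0,"wy": 0,"wz": 0},{"hand": 0,"x": 0,"y": 0,"z": 0,"wx": 0,"wy": 0,"wz": 0},{"hand": 0,"x": 0,"y": 0,"z": 0,"wx": 0,"wy": 0,"wz": 0}])

```text
time: 11.25
eef_pos: [0.5338, 0.0561, 0.0659]
eef_rot: [[-0.236, 0.972, 0.001], [0.972, 0.236, 0.0], [0.0, 0.001, -1.0]]
force: [-1.9, 0.5, 5.2]
grip_width: 0.149
```

```bash
python3 -c "
from h import *
avg(5)"
```

```text
t 11.45 xyz [12.11 83.28 -1.53] F [-0.68  0.35  5.  ] sd [0.76 0.39 0.21] M [0.012 0.228] yaw -0.0002
```

move_arm(plan=[{"hand": 0,"x": 0,"y": 0.0005,"z": 0,"wx": 0,"wy": 0,"wz": 0},{"hand": 0,"x": 0,"y": 0.0005,"z": 0,"wx": 0,"wy": 0,"wz": 0},{"hand": 0,"x": 0,"y": 0,"z": 0,"wx": 0,"wy": 0,"wz": 0},{"hand": 0,"x": 0,"y": 0,"z": 0,"wx": 0,"wy": 0,"wz": 0},{"hand": 0,"x": 0,"y": 0,"z": 0,"wx": 0,"wy": 0,"wz": 0},{"hand": 0,"x": 0,"y": 0,"z": 0,"wx": 0,"wy": 0,"wz": 0},{"hand": 0,"x": 0,"y": 0,"z": 0,"wx": 0,"wy": 0,"wz": 0},{"hand": 0,"x": 0,"y": 0,"z": 0,"wx": 0,"wy": 0,"wz": 0}])

```text
time: 12.25
eef_pos: [0.5346, 0.0562, 0.0659]
eef_rot: [[-0.236, 0.972, 0.0], [0.972, 0.236, 0.0], [0.0, 0.0, -1.0]]
force: [-1.3, -0.3, 4.5]
grip_width: 0.147
```

```bash
python3 -c "
from h import *
avg(5)"
```

```text
t 12.45 xyz [12.87 83.26 -1.59] F [-1.29  0.13  4.69] sd [0.24 0.26 0.35] M [0.021 0.265] yaw -0.0002
```

move_arm(plan=[{"hand": 0,"x": 0,"y": 0.0005,"z": 0,"wx": 0,"wy": 0,"wz": 0},{"hand": 0,"x": 0,"y": 0.0005,"z": 0,"wx": 0,"wy": 0,"wz": 0},{"hand": 0,"x": 0,"y": 0,"z": 0,"wx": 0,"wy": 0,"wz": 0},{"hand": 0,"x": 0,"y": 0,"z": 0,"wx": 0,"wy": 0,"wz": 0},{"hand": 0,"x": 0,"y": 0,"z": 0,"wx": 0,"wy": 0,"wz": 0},{"hand": 0,"x": 0,"y": 0,"z": 0,"wx": 0,"wy": 0,"wz": 0},{"hand": 0,"x": 0,"y": 0,"z": 0,"wx": 0,"wy": 0,"wz": 0},{"hand": 0,"x": 0,"y": 0,"z": 0,"wx": 0,"wy": 0,"wz": 0}])

```text
time: 13.25
eef_pos: [0.5355, 0.0565, 0.0659]
eef_rot: [[-0.236, 0.972, 0.0], [0.972, 0.236, 0.0], [0.0, 0.0, -1.0]]
force: [-1.3, -0.2, 3.8]
grip_width: 0.148
```

```bash
python3 -c "
from h import *
avg(5)"
```

```text
t 13.45 xyz [13.84 83.26 -1.61] F [-1.21  0.17  4.19] sd [0.36 0.22 0.28] M [0.001 0.315] yaw -0.0002
```

move_arm(plan=[{"hand": 0,"x": 0,"y": 0.0005,"z": 0,"wx": 0,"wy": 0,"wz": 0},{"hand": 0,"x": 0,"y": 0.0005,"z": 0,"wx": 0,"wy": 0,"wz": 0},{"hand": 0,"x": 0,"y": 0.0005,"z": 0,"wx": 0,"wy": 0,"wz": 0},{"hand": 0,"x": 0,"y": 0,"z": 0,"wx": 0,"wy": 0,"wz": 0},{"hand": 0,"x": 0,"y": 0,"z": 0,"wx": 0,"wy": 0,"wz": 0},{"hand": 0,"x": 0,"y": 0,"z": 0,"wx": 0,"wy": 0,"wz": 0},{"hand": 0,"x": 0,"y": 0,"z": 0,"wx": 0,"wy": 0,"wz": 0},{"hand": 0,"x": 0,"y": 0,"z": 0,"wx": 0,"wy": 0,"wz": 0}])

```text
time: 14.25
eef_pos: [0.5358, 0.0566, 0.0657]
eef_rot: [[-0.236, 0.972, -0.003], [0.972, 0.236, -0.0], [0.001, -0.002, -1.0]]
force: [-3.6, -1.6, 5.8]
grip_width: 0.152
```

```bash
python3 -c "
from h import *
avg(5)
s=read_camera('side'); i=cv2.resize(s['frame'][180:330,180:340],None,fx=4,fy=4)[...,::-1]; cv2.imwrite('pics/s6.png',i)
c=read_camera('wrist'); i=cv2.resize(c['frame'][170:290,200:400],None,fx=4,fy=4)[...,::-1]; cv2.imwrite('pics/w6.png',i)
"
```

```text
t 14.45 xyz [14.18 83.26 -1.82] F [-3.   -0.06  5.96] sd [0.52 0.62 0.07] M [-0.019  0.849] yaw -0.0003
```

View pics/s6.png

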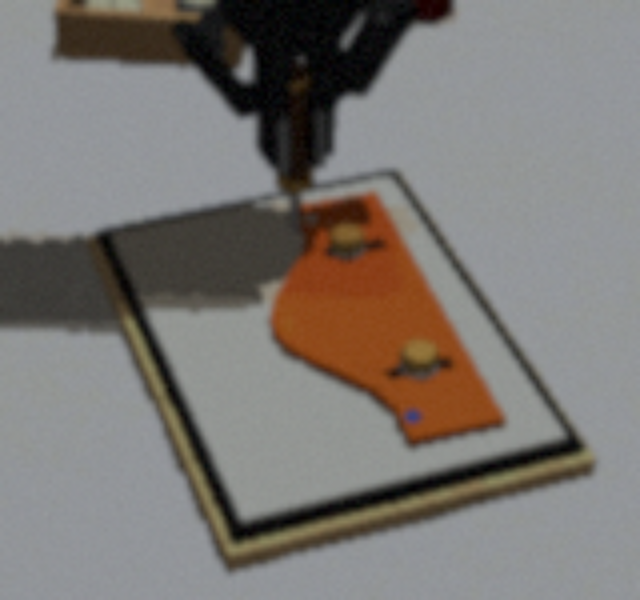

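View pics/w6.png

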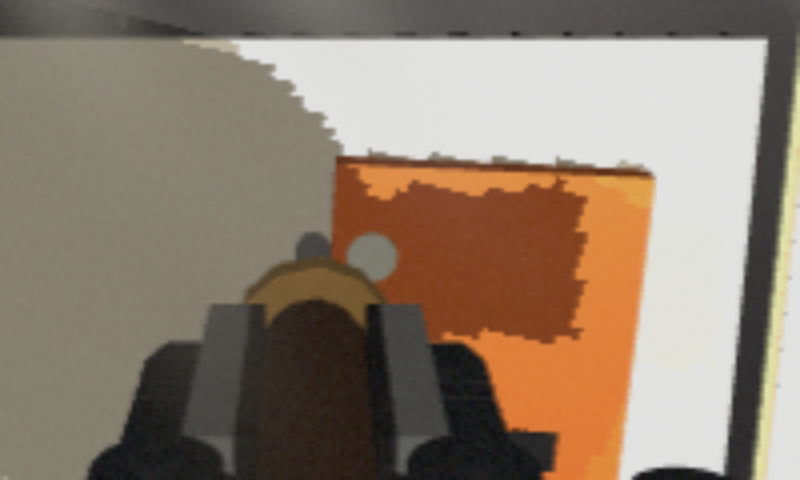

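```bash
cat > path.py <<'E'
from h import *
import json
Q=dict(dx=1.75,rot=-0.043,ox=1.7,oy=0.0)
def edgeT(y):
    a=abs(y)<80
    x=10-20*(1+np.cos(2*np.pi*y/160)) if a else 10.
    sl=20*2*np.pi/160*np.sin(2*np.pi*y/160) if a else 0.
    return x,sl
def cmdpt(yT,push,Q=Q):
    x,sl=edgeT(yT); n=np.array([-1,sl])/np.hypot(1,sl)
    p=np.array([x,yT])+(3-push)*n
    c,s=np.cos(Q['rot']),np.sin(Q['rot'])
    R=np.array([[c,-s],[s,c]])
    return R@p+[Q['dx']+Q['ox'],Q['oy']], R@n
def gen(yT,cmd,push,step,n=8,dpush=0):
    out=[]
    for i in range(n):
        # advance by arc length of offset curve approx
        _,sl=edgeT(yT); yT=yT-step/np.hypot(1,sl)
        t,nn=cmdpt(yT,push)
        d=t-cmd; out.append((round(d[1]/1000,4),round(d[0]/1000,4)))
        cmd=cmd+np.array(out[-1])[::-1]*1000
    print('x,y rows:',out); print('state',round(yT,2),np.round(cmd,2).tolist(),'push',push,'contact pred',np.round(cmdpt(yT,0)[0],2),'normal',np.round(nn,2))
E
python3 -c "
from path import *
print(cmdpt(83.8,0),cmdpt(83.8,1.8))
gen(83.8,np.array([15.8,83.26]),2.0,1.5)"
```

```text
(array([14.04581915, 83.42163159]), array([-0.99907564,  0.04298675])) (array([15.84415531, 83.34425544]), array([-0.99907564,  0.04298675]))
x,y rows: [(np.float64(-0.0014), np.float64(0.0002)), (np.float64(-0.0015), np.float64(-0.0001)), (np.float64(-0.0015), np.float64(-0.0001)), (np.float64(-0.0014), np.float64(-0.0001)), (np.float64(-0.0015), np.float64(-0.0002)), (np.float64(-0.0014), np.float64(-0.0002)), (np.float64(-0.0015), np.float64(-0.0004)), (np.float64(-0.0014), np.float64(-0.0003))]
state 71.86 [14.6, 71.66] push 2.0 contact pred [12.64 72.25] normal [-0.96  0.28]
```

move_arm(plan=[{"hand": 0,"x": -0.0014,"y": 0.0002,"z": -0.0002,"wx": 0,"wy": 0,"wz": 0},{"hand": 0,"x": -0.0015,"y": -0.0001,"z": 0,"wx": 0,"wy": 0,"wz": 0},{"hand": 0,"x": -0.0015,"y": -0.0001,"z": 0,"wx": 0,"wy": 0,"wz": 0},{"hand": 0,"x": -0.0014,"y": -0.0001,"z": 0,"wx": 0,"wy": 0,"wz": 0},{"hand": 0,"x": -0.0015,"y": -0.0002,"z": 0,"wx": 0,"wy": 0,"wz": 0},{"hand": 0,"x": -0.0014,"y": -0.0002,"z": 0,"wx": 0,"wy": 0,"wz": 0},{"hand": 0,"x": -0.0015,"y": -0.0004,"z": 0,"wx": 0,"wy": 0,"wz": 0},{"hand": 0,"x": -0.0014,"y": -0.0003,"z": 0,"wx": 0,"wy": 0,"wz": 0}])

```text
time: 15.35
eef_pos: [0.5372, 0.0471, 0.0657]
eef_rot: [[-0.237, 0.972, -0.003], [0.972, 0.237, 0.003], [0.003, -0.002, -1.0]]
force: [-3.8, 2.7, 5.5]
grip_width: 0.144
```

```bash
python3 -c "
from path import *
avg(1);avg(4)
gen(71.86,np.array([14.6,71.66]),2.0,1.5)"
```

```text
t 15.35 xyz [13.3  73.7  -1.79] F [-3.06  3.53  5.52] sd [0. 0. 0.] M [0.935 0.628] yaw 0.0006
t 15.5 xyz [13.19 73.29 -1.76] F [-2.79  2.38  5.63] sd [0.71 0.68 0.14] M [0.655 0.725] yaw 0.0004
x,y rows: [(np.float64(-0.0014), np.float64(-0.0005)), (np.float64(-0.0014), np.float64(-0.0005)), (np.float64(-0.0013), np.float64(-0.0005)), (np.float64(-0.0014), np.float64(-0.0006)), (np.float64(-0.0013), np.float64(-0.0007)), (np.float64(-0.0013), np.float64(-0.0006)), (np.float64(-0.0013), np.float64(-0.0007)), (np.float64(-0.0013), np.float64(-0.0008))]
state 60.68 [9.7, 60.96] push 2.0 contact pred [ 7.99 61.97] normal [-0.86  0.51]
```

move_arm(plan=[{"hand": 0,"x": -0.0014,"y": -0.0005,"z": 0,"wx": 0,"wy": 0,"wz": 0},{"hand": 0,"x": -0.0014,"y": -0.0005,"z": 0,"wx": 0,"wy": 0,"wz": 0},{"hand": 0,"x": -0.0013,"y": -0.0005,"z": 0,"wx": 0,"wy": 0,"wz": 0},{"hand": 0,"x": -0.0014,"y": -0.0006,"z": 0,"wx": 0,"wy": 0,"wz": 0},{"hand": 0,"x": -0.0013,"y": -0.0007,"z": 0,"wx": 0,"wy": 0,"wz": 0},{"hand": 0,"x": -0.0013,"y": -0.0006,"z": 0,"wx": 0,"wy": 0,"wz": 0},{"hand": 0,"x": -0.0013,"y": -0.0007,"z": 0,"wx": 0,"wy": 0,"wz": 0},{"hand": 0,"x": -0.0013,"y": -0.0008,"z": 0,"wx": 0,"wy": 0,"wz": 0}])

```text
time: 16.3
eef_pos: [0.5356, 0.0347, 0.0659]
eef_rot: [[-0.236, 0.972, -0.002], [0.972, 0.236, 0.001], [0.002, -0.001, -1.0]]
force: [-4.0, 4.0, 5.9]
grip_width: 0.142
```

```bash
cat >> path.py <<'E'
def est(yT):
    a=avg(1); b=avg(4)
    n=cmdpt(yT,0)[1]; t=np.array([-n[1],-n[0]])*1; t=np.array([n[1],-n[0]]) # +y-ish tangent
    for q in(a,b):
        F=q[3:5]; print('  Fn %.2f Ft %.2f  by M: Fn %.2f'%(F@n,F@t,(np.array([-q[7],q[6]])/.28)@n))
    # signed distance of measured tip to predicted contact curve
    best=min((np.linalg.norm(cmdpt(y,0)[0]-b[:2]),y) for y in np.arange(-95,95,.1))
    p,nn=cmdpt(best[1],0); print('  yT here %.1f, gap outward %.2f'%(best[1],(b[:2]-p)@nn))
E
python3 -c "
from path import *
est(62)
gen(60.68,np.array([9.7,60.96]),2.0,1.5)"
```

```text
t 16.3 xyz [ 8.78 62.06 -1.64] F [-2.9   4.81  5.91] sd [0. 0. 0.] M [1.293 0.611] yaw 0.0003
t 16.45 xyz [ 8.46 61.61 -1.66] F [-3.02  3.88  5.48] sd [0.38 0.62 0.31] M [1.078 0.754] yaw -0.0001
  Fn 4.89 Ft 2.76  by M: Fn 4.17
  Fn 4.54 Ft 1.89  by M: Fn 4.24
  yT here 60.6, gap outward -0.58
x,y rows: [(np.float64(-0.0013), np.float64(-0.0008)), (np.float64(-0.0012), np.float64(-0.0008)), (np.float64(-0.0013), np.float64(-0.0008)), (np.float64(-0.0012), np.float64(-0.0009)), (np.float64(-0.0012), np.float64(-0.0008)), (np.float64(-0.0012), np.float64(-0.0009)), (np.float64(-0.0012), np.float64(-0.0009)), (np.float64(-0.0012), np.float64(-0.0009))]
state 50.52 [2.9, 51.16] push 2.0 contact pred [ 1.3  52.41] normal [-0.79  0.62]
```

Fn ≈ 4.5 N, Fz contact ≈ 6 N: healthy. Continue.

move_arm(plan=[{"hand": 0,"x": -0.0013,"y": -0.0008,"z": 0,"wx": 0,"wy": 0,"wz": 0},{"hand": 0,"x": -0.0012,"y": -0.0008,"z": 0,"wx": 0,"wy": 0,"wz": 0},{"hand": 0,"x": -0.0013,"y": -0.0008,"z": 0,"wx": 0,"wy": 0,"wz": 0},{"hand": 0,"x": -0.0012,"y": -0.0009,"z": 0,"wx": 0,"wy": 0,"wz": 0},{"hand": 0,"x": -0.0012,"y": -0.0008,"z": 0,"wx": 0,"wy": 0,"wz": 0},{"hand": 0,"x": -0.0012,"y": -0.0009,"z": 0,"wx": 0,"wy": 0,"wz": 0},{"hand": 0,"x": -0.0012,"y": -0.0009,"z": 0,"wx": 0,"wy": 0,"wz": 0},{"hand": 0,"x": -0.0012,"y": -0.0009,"z": 0,"wx": 0,"wy": 0,"wz": 0}])

```text
time: 17.25
eef_pos: [0.5315, 0.0236, 0.0659]
eef_rot: [[-0.236, 0.972, -0.001], [0.972, 0.236, 0.002], [0.002, -0.001, -1.0]]
force: [-2.8, 4.7, 4.8]
grip_width: 0.151
```

```bash
python3 -c "
from path import *
est(51.5)
gen(50.52,np.array([2.9,51.16]),2.0,1.5)"
```

```text
t 17.25 xyz [ 2.17 52.29 -1.58] F [-1.66  5.21  4.8 ] sd [0. 0. 0.] M [1.372 0.458] yaw 0.0001
t 17.4 xyz [ 1.84 51.95 -1.61] F [-2.45  3.97  4.94] sd [0.62 0.86 0.18] M [1.201 0.622] yaw -0.0001
  Fn 4.50 Ft 3.11  by M: Fn 4.29
  Fn 4.37 Ft 1.64  by M: Fn 4.38
  yT here 50.5, gap outward -0.72
x,y rows: [(np.float64(-0.0012), np.float64(-0.001)), (np.float64(-0.0011), np.float64(-0.0009)), (np.float64(-0.0012), np.float64(-0.001)), (np.float64(-0.0011), np.float64(-0.0009)), (np.float64(-0.0012), np.float64(-0.001)), (np.float64(-0.0011), np.float64(-0.0009)), (np.float64(-0.0012), np.float64(-0.001)), (np.float64(-0.0011), np.float64(-0.001))]
state 40.95 [-4.8, 41.96] push 2.0 contact pred [-6.31 43.26] normal [-0.76  0.65]
```

move_arm(plan=[{"hand": 0,"x": -0.0012,"y": -0.001,"z": 0,"wx": 0,"wy": 0,"wz": 0},{"hand": 0,"x": -0.0011,"y": -0.0009,"z": 0,"wx": 0,"wy": 0,"wz": 0},{"hand": 0,"x": -0.0012,"y": -0.001,"z": 0,"wx": 0,"wy": 0,"wz": 0},{"hand": 0,"x": -0.0011,"y": -0.0009,"z": 0,"wx": 0,"wy": 0,"wz": 0},{"hand": 0,"x": -0.0012,"y": -0.001,"z": 0,"wx": 0,"wy": 0,"wz": 0},{"hand": 0,"x": -0.0011,"y": -0.0009,"z": 0,"wx": 0,"wy": 0,"wz": 0},{"hand": 0,"x": -0.0012,"y": -0.001,"z": 0,"wx": 0,"wy": 0,"wz": 0},{"hand": 0,"x": -0.0011,"y": -0.001,"z": 0,"wx": 0,"wy": 0,"wz": 0}])

```text
time: 18.2
eef_pos: [0.5263, 0.013, 0.0659]
eef_rot: [[-0.236, 0.972, -0.001], [0.972, 0.236, 0.002], [0.002, -0.0, -1.0]]
force: [-3.4, 4.6, 4.8]
grip_width: 0.148
```

```bash
python3 -c "
from path import *
est(41.8)
gen(40.95,np.array([-4.8,41.96]),2.0,1.5)"
```

```text
t 18.2 xyz [-5.38 43.15 -1.56] F [-2.24  5.3   4.81] sd [0. 0. 0.] M [1.414 0.463] yaw 0.0002
t 18.35 xyz [-5.77 42.81 -1.6 ] F [-2.84  4.58  4.97] sd [0.59 0.51 0.62] M [1.229 0.624] yaw -0.0001
  Fn 5.15 Ft 2.57  by M: Fn 4.54
  Fn 5.13 Ft 1.63  by M: Fn 4.55
  yT here 41.0, gap outward -0.71
x,y rows: [(np.float64(-0.0011), np.float64(-0.001)), (np.float64(-0.0012), np.float64(-0.0009)), (np.float64(-0.0011), np.float64(-0.001)), (np.float64(-0.0012), np.float64(-0.001)), (np.float64(-0.0011), np.float64(-0.001)), (np.float64(-0.0012), np.float64(-0.0009)), (np.float64(-0.0011), np.float64(-0.001)), (np.float64(-0.0012), np.float64(-0.0009))]
state 31.46 [-12.5, 32.76] push 2.0 contact pred [-14.09  34.04] normal [-0.78  0.63]
```

move_arm(plan=[{"hand": 0,"x": -0.0011,"y": -0.001,"z": 0,"wx": 0,"wy": 0,"wz": 0},{"hand": 0,"x": -0.0012,"y": -0.0009,"z": 0,"wx": 0,"wy": 0,"wz": 0},{"hand": 0,"x": -0.0011,"y": -0.001,"z": 0,"wx": 0,"wy": 0,"wz": 0},{"hand": 0,"x": -0.0012,"y": -0.001,"z": 0,"wx": 0,"wy": 0,"wz": 0},{"hand": 0,"x": -0.0011,"y": -0.001,"z": 0,"wx": 0,"wy": 0,"wz": 0},{"hand": 0,"x": -0.0012,"y": -0.0009,"z": 0,"wx": 0,"wy": 0,"wz": 0},{"hand": 0,"x": -0.0011,"y": -0.001,"z": 0,"wx": 0,"wy": 0,"wz": 0},{"hand": 0,"x": -0.0012,"y": -0.0009,"z": 0,"wx": 0,"wy": 0,"wz": 0}])

```text
time: 19.15
eef_pos: [0.5209, 0.002, 0.0659]
eef_rot: [[-0.236, 0.972, -0.001], [0.972, 0.236, 0.002], [0.002, -0.001, -1.0]]
force: [-3.1, 5.3, 5.1]
grip_width: 0.144
```

```bash
python3 -c "
from path import *
est(32.3)
gen(31.46,np.array([-12.5,32.76]),2.0,1.5)"
```

```text
t 19.15 xyz [-13.2   33.82  -1.58] F [-1.76  5.85  5.11] sd [0. 0. 0.] M [1.451 0.38 ] yaw 0.0001
t 19.3 xyz [-13.52  33.55  -1.61] F [-2.42  4.37  5.79] sd [0.61 0.9  0.41] M [1.236 0.592] yaw -0.0001
  Fn 5.07 Ft 3.41  by M: Fn 4.33
  Fn 4.65 Ft 1.85  by M: Fn 4.43
  yT here 31.5, gap outward -0.75
x,y rows: [(np.float64(-0.0012), np.float64(-0.001)), (np.float64(-0.0011), np.float64(-0.0009)), (np.float64(-0.0012), np.float64(-0.0009)), (np.float64(-0.0012), np.float64(-0.0009)), (np.float64(-0.0012), np.float64(-0.0009)), (np.float64(-0.0013), np.float64(-0.0009)), (np.float64(-0.0012), np.float64(-0.0009)), (np.float64(-0.0013), np.float64(-0.0008))]
state 21.55 [-19.7, 23.06] push 2.0 contact pred [-21.37  24.16] normal [-0.84  0.54]
```

move_arm(plan=[{"hand": 0,"x": -0.0012,"y": -0.001,"z": 0,"wx": 0,"wy": 0,"wz": 0},{"hand": 0,"x": -0.0011,"y": -0.0009,"z": 0,"wx": 0,"wy": 0,"wz": 0},{"hand": 0,"x": -0.0012,"y": -0.0009,"z": 0,"wx": 0,"wy": 0,"wz": 0},{"hand": 0,"x": -0.0012,"y": -0.0009,"z": 0,"wx": 0,"wy": 0,"wz": 0},{"hand": 0,"x": -0.0012,"y": -0.0009,"z": 0,"wx": 0,"wy": 0,"wz": 0},{"hand": 0,"x": -0.0013,"y": -0.0009,"z": 0,"wx": 0,"wy": 0,"wz": 0},{"hand": 0,"x": -0.0012,"y": -0.0009,"z": 0,"wx": 0,"wy": 0,"wz": 0},{"hand": 0,"x": -0.0013,"y": -0.0008,"z": 0,"wx": 0,"wy": 0,"wz": 0}])

```text
time: 20.1
eef_pos: [0.5159, -0.0093, 0.0659]
eef_rot: [[-0.236, 0.972, -0.002], [0.972, 0.236, 0.001], [0.002, -0.001, -1.0]]
force: [-3.1, 4.7, 5.5]
grip_width: 0.148
```

```bash
python3 -c "
from path import *
est(22.5)
gen(21.55,np.array([-19.7,23.06]),2.0,1.5)"
```

```text
t 20.1 xyz [-20.69  24.    -1.64] F [-1.85  5.31  5.48] sd [0. 0. 0.] M [1.352 0.481] yaw 0.0
t 20.25 xyz [-21.02  23.68  -1.68] F [-3.34  4.18  5.43] sd [1.06 0.89 0.3 ] M [1.147 0.688] yaw -0.0002
  Fn 4.49 Ft 3.39  by M: Fn 4.11
  Fn 5.10 Ft 1.62  by M: Fn 4.32
  yT here 21.4, gap outward -0.56
x,y rows: [(np.float64(-0.0013), np.float64(-0.0008)), (np.float64(-0.0013), np.float64(-0.0008)), (np.float64(-0.0013), np.float64(-0.0007)), (np.float64(-0.0013), np.float64(-0.0008)), (np.float64(-0.0014), np.float64(-0.0006)), (np.float64(-0.0013), np.float64(-0.0007)), (np.float64(-0.0014), np.float64(-0.0006)), (np.float64(-0.0015), np.float64(-0.0005))]
state 10.75 [-25.2, 12.26] push 2.0 contact pred [-27.12  12.99] normal [-0.94  0.35]
```

move_arm(plan=[{"hand": 0,"x": -0.0013,"y": -0.0008,"z": 0,"wx": 0,"wy": 0,"wz": 0},{"hand": 0,"x": -0.0013,"y": -0.0008,"z": 0,"wx": 0,"wy": 0,"wz": 0},{"hand": 0,"x": -0.0013,"y": -0.0007,"z": 0,"wx": 0,"wy": 0,"wz": 0},{"hand": 0,"x": -0.0013,"y": -0.0008,"z": 0,"wx": 0,"wy": 0,"wz": 0},{"hand": 0,"x": -0.0014,"y": -0.0006,"z": 0,"wx": 0,"wy": 0,"wz": 0},{"hand": 0,"x": -0.0013,"y": -0.0007,"z": 0,"wx": 0,"wy": 0,"wz": 0},{"hand": 0,"x": -0.0014,"y": -0.0006,"z": 0,"wx": 0,"wy": 0,"wz": 0},{"hand": 0,"x": -0.0015,"y": -0.0005,"z": 0,"wx": 0,"wy": 0,"wz": 0}])

```text
time: 21.05
eef_pos: [0.5126, -0.0215, 0.0657]
eef_rot: [[-0.236, 0.972, -0.003], [0.972, 0.236, 0.001], [0.002, -0.002, -1.0]]
force: [-3.9, 4.2, 5.5]
grip_width: 0.148
```

```bash
python3 -c "
from path import *
est(11.5)
gen(10.75,np.array([-25.2,12.26]),2.0,1.5)"
```

```text
t 21.05 xyz [-26.81  12.94  -1.77] F [-2.8   4.99  5.52] sd [0. 0. 0.] M [1.242 0.719] yaw -0.0002
t 21.2 xyz [-27.01  12.49  -1.77] F [-3.45  3.92  5.39] sd [0.38 0.77 0.21] M [0.958 0.869] yaw -0.0004
  Fn 4.43 Ft 3.63  by M: Fn 4.01
  Fn 4.65 Ft 2.39  by M: Fn 4.14
  yT here 10.4, gap outward -0.28
x,y rows: [(np.float64(-0.0014), np.float64(-0.0005)), (np.float64(-0.0015), np.float64(-0.0005)), (np.float64(-0.0015), np.float64(-0.0004)), (np.float64(-0.0015), np.float64(-0.0003)), (np.float64(-0.0015), np.float64(-0.0003)), (np.float64(-0.0015), np.float64(-0.0002)), (np.float64(-0.0015), np.float64(-0.0001)), (np.float64(-0.0016), np.float64(-0.0001))]
state -1.02 [-27.6, 0.26] push 2.0 contact pred [-29.55   0.3 ] normal [-1.    0.01]
```

move_arm(plan=[{"hand": 0,"x": -0.0014,"y": -0.0005,"z": 0,"wx": 0,"wy": 0,"wz": 0},{"hand": 0,"x": -0.0015,"y": -0.0005,"z": 0,"wx": 0,"wy": 0,"wz": 0},{"hand": 0,"x": -0.0015,"y": -0.0004,"z": 0,"wx": 0,"wy": 0,"wz": 0},{"hand": 0,"x": -0.0015,"y": -0.0003,"z": 0,"wx": 0,"wy": 0,"wz": 0},{"hand": 0,"x": -0.0015,"y": -0.0003,"z": 0,"wx": 0,"wy": 0,"wz": 0},{"hand": 0,"x": -0.0015,"y": -0.0002,"z": 0,"wx": 0,"wy": 0,"wz": 0},{"hand": 0,"x": -0.0015,"y": -0.0001,"z": 0,"wx": 0,"wy": 0,"wz": 0},{"hand": 0,"x": -0.0016,"y": -0.0001,"z": 0,"wx": 0,"wy": 0,"wz": 0}])

```text
time: 22.0
eef_pos: [0.5129, -0.0345, 0.0657]
eef_rot: [[-0.236, 0.972, -0.003], [0.972, 0.236, 0.0], [0.001, -0.003, -1.0]]
force: [-4.3, 2.2, 5.7]
grip_width: 0.145
```

```bash
python3 -c "
from path import *
est(-0.2)
gen(-1.02,np.array([-27.6,.26]),2.0,1.5)
gen(-1.02,np.array([-27.6,.26]),2.3,1.5)"
```

```text
t 22.0 xyz [-29.56   0.21  -1.78] F [-3.68  3.11  5.72] sd [0. 0. 0.] M [0.844 0.876] yaw -0.0005
t 22.15 xyz [-29.65  -0.38  -1.75] F [-3.45  1.9   5.16] sd [0.24 0.78 0.51] M [0.522 0.921] yaw -0.0008
  Fn 3.79 Ft 2.98  by M: Fn 3.24
  Fn 3.52 Ft 1.77  by M: Fn 3.35
  yT here -1.6, gap outward 0.10
x,y rows: [(np.float64(-0.0015), np.float64(0.0001)), (np.float64(-0.0016), np.float64(0.0001)), (np.float64(-0.0015), np.float64(0.0001)), (np.float64(-0.0015), np.float64(0.0002)), (np.float64(-0.0016), np.float64(0.0003)), (np.float64(-0.0015), np.float64(0.0004)), (np.float64(-0.0015), np.float64(0.0004)), (np.float64(-0.0014), np.float64(0.0004))]
state -12.76 [-25.6, -11.84] push 2.0 contact pred [-27.46 -12.5 ] normal [-0.95 -0.31]
x,y rows: [(np.float64(-0.0015), np.float64(0.0004)), (np.float64(-0.0015), np.float64(0.0001)), (np.float64(-0.0016), np.float64(0.0001)), (np.float64(-0.0015), np.float64(0.0002)), (np.float64(-0.0015), np.float64(0.0003)), (np.float64(-0.0015), np.float64(0.0004)), (np.float64(-0.0015), np.float64(0.0004)), (np.float64(-0.0014), np.float64(0.0004))]
state -12.76 [-25.3, -11.74] push 2.3 contact pred [-27.46 -12.5 ] normal [-0.95 -0.31]
```

move_arm(plan=[{"hand": 0,"x": -0.0015,"y": 0.0001,"z": 0,"wx": 0,"wy": 0,"wz": 0},{"hand": 0,"x": -0.0016,"y": 0.0001,"z": 0,"wx": 0,"wy": 0,"wz": 0},{"hand": 0,"x": -0.0015,"y": 0.0001,"z": 0,"wx": 0,"wy": 0,"wz": 0},{"hand": 0,"x": -0.0015,"y": 0.0002,"z": 0,"wx": 0,"wy": 0,"wz": 0},{"hand": 0,"x": -0.0016,"y": 0.0003,"z": 0,"wx": 0,"wy": 0,"wz": 0},{"hand": 0,"x": -0.0015,"y": 0.0004,"z": 0,"wx": 0,"wy": 0,"wz": 0},{"hand": 0,"x": -0.0015,"y": 0.0004,"z": 0,"wx": 0,"wy": 0,"wz": 0},{"hand": 0,"x": -0.0014,"y": 0.0004,"z": 0,"wx": 0,"wy": 0,"wz": 0}])

```text
time: 22.95
eef_pos: [0.5179, -0.0467, 0.0658]
eef_rot: [[-0.235, 0.972, -0.002], [0.972, 0.235, -0.001], [-0.001, -0.003, -1.0]]
force: [-4.0, 1.0, 5.4]
grip_width: 0.145
```

```bash
python3 -c "
from path import *
est(-12)
gen(-12.76,np.array([-25.6,-11.84]),2.0,1.5)"
```

```text
t 22.95 xyz [-27.64 -12.82  -1.72] F [-3.61  1.93  5.38] sd [0. 0. 0.] M [0.418 0.865] yaw -0.0009
t 23.1 xyz [-27.48 -13.3   -1.65] F [-3.97  0.78  4.78] sd [0.29 0.68 0.51] M [0.109 0.879] yaw -0.0011
  Fn 2.88 Ft 2.91  by M: Fn 2.51
  Fn 3.57 Ft 1.92  by M: Fn 2.89
  yT here -13.4, gap outward 0.27
x,y rows: [(np.float64(-0.0015), np.float64(0.0005)), (np.float64(-0.0014), np.float64(0.0006)), (np.float64(-0.0015), np.float64(0.0006)), (np.float64(-0.0014), np.float64(0.0006)), (np.float64(-0.0013), np.float64(0.0007)), (np.float64(-0.0014), np.float64(0.0007)), (np.float64(-0.0014), np.float64(0.0007)), (np.float64(-0.0013), np.float64(0.0007))]
state -23.5 [-20.5, -23.04] push 2.0 contact pred [-22.22 -24.01] normal [-0.87 -0.49]
```

```bash
python3 -c "
from path import *
gen(-12.76,np.array([-25.6,-11.84]),2.6,1.5)"
```

```text
x,y rows: [(np.float64(-0.0013), np.float64(0.0011)), (np.float64(-0.0014), np.float64(0.0005)), (np.float64(-0.0014), np.float64(0.0006)), (np.float64(-0.0014), np.float64(0.0007)), (np.float64(-0.0014), np.float64(0.0006)), (np.float64(-0.0013), np.float64(0.0007)), (np.float64(-0.0014), np.float64(0.0007)), (np.float64(-0.0013), np.float64(0.0007))]
state -23.5 [-20.0, -22.74] push 2.6 contact pred [-22.22 -24.01] normal [-0.87 -0.49]
```

move_arm(plan=[{"hand": 0,"x": -0.0013,"y": 0.0011,"z": 0,"wx": 0,"wy": 0,"wz": 0},{"hand": 0,"x": -0.0014,"y": 0.0005,"z": 0,"wx": 0,"wy": 0,"wz": 0},{"hand": 0,"x": -0.0014,"y": 0.0006,"z": 0,"wx": 0,"wy": 0,"wz": 0},{"hand": 0,"x": -0.0014,"y": 0.0007,"z": 0,"wx": 0,"wy": 0,"wz": 0},{"hand": 0,"x": -0.0014,"y": 0.0006,"z": 0,"wx": 0,"wy": 0,"wz": 0},{"hand": 0,"x": -0.0013,"y": 0.0007,"z": 0,"wx": 0,"wy": 0,"wz": 0},{"hand": 0,"x": -0.0014,"y": 0.0007,"z": 0,"wx": 0,"wy": 0,"wz": 0},{"hand": 0,"x": -0.0013,"y": 0.0007,"z": 0,"wx": 0,"wy": 0,"wz": 0}])

```text
time: 23.9
eef_pos: [0.5252, -0.0558, 0.0656]
eef_rot: [[-0.235, 0.972, -0.004], [0.972, 0.235, -0.001], [0.0, -0.004, -1.0]]
force: [-5.8, -0.5, 6.3]
grip_width: 0.149
```

```bash
python3 -c "
from path import *
est(-23)
gen(-23.5,np.array([-20.,-22.74]),2.6,1.5)"
```

```text
t 23.9 xyz [-22.67 -23.37  -1.9 ] F [-5.8   0.86  6.27] sd [0. 0. 0.] M [0.242 1.432] yaw -0.0008
t 24.05 xyz [-22.41 -23.85  -1.81] F [-5.09 -0.11  5.49] sd [0.57 0.7  0.7 ] M [-0.003  1.295] yaw -0.001
  Fn 4.64 Ft 3.58  by M: Fn 4.04
  Fn 4.50 Ft 2.39  by M: Fn 4.04
  yT here -23.3, gap outward 0.09
x,y rows: [(np.float64(-0.0013), np.float64(0.0008)), (np.float64(-0.0013), np.float64(0.0008)), (np.float64(-0.0013), np.float64(0.0008)), (np.float64(-0.0013), np.float64(0.0008)), (np.float64(-0.0012), np.float64(0.0008)), (np.float64(-0.0013), np.float64(0.0008)), (np.float64(-0.0012), np.float64(0.0009)), (np.float64(-0.0013), np.float64(0.0008))]
state -33.36 [-13.5, -32.94] push 2.6 contact pred [-15.59 -34.39] normal [-0.82 -0.57]
```

move_arm(plan=[{"hand": 0,"x": -0.0013,"y": 0.0008,"z": 0,"wx": 0,"wy": 0,"wz": 0},{"hand": 0,"x": -0.0013,"y": 0.0008,"z": 0,"wx": 0,"wy": 0,"wz": 0},{"hand": 0,"x": -0.0013,"y": 0.0008,"z": 0,"wx": 0,"wy": 0,"wz": 0},{"hand": 0,"x": -0.0013,"y": 0.0008,"z": 0,"wx": 0,"wy": 0,"wz": 0},{"hand": 0,"x": -0.0012,"y": 0.0008,"z": 0,"wx": 0,"wy": 0,"wz": 0},{"hand": 0,"x": -0.0013,"y": 0.0008,"z": 0,"wx": 0,"wy": 0,"wz": 0},{"hand": 0,"x": -0.0012,"y": 0.0009,"z": 0,"wx": 0,"wy": 0,"wz": 0},{"hand": 0,"x": -0.0013,"y": 0.0008,"z": 0,"wx": 0,"wy": 0,"wz": 0}])

```text
time: 24.85
eef_pos: [0.5342, -0.0645, 0.0657]
eef_rot: [[-0.235, 0.972, -0.003], [0.972, 0.235, -0.001], [-0.001, -0.003, -1.0]]
force: [-4.9, -0.4, 6.1]
grip_width: 0.149
```

```bash
python3 -c "
from path import *
est(-33)
gen(-33.36,np.array([-13.5,-32.94]),2.6,1.5)"
```

```text
t 24.85 xyz [-15.98 -33.98  -1.79] F [-4.88  0.77  6.06] sd [0. 0. 0.] M [0.128 1.419] yaw -0.0009
t 25.0 xyz [-15.7  -34.41  -1.72] F [-4.44 -0.54  5.33] sd [0.42 0.89 0.47] M [-0.147  1.244] yaw -0.0011
  Fn 3.58 Ft 3.41  by M: Fn 3.91
  Fn 3.96 Ft 2.08  by M: Fn 3.96
  yT here -33.3, gap outward 0.11
x,y rows: [(np.float64(-0.0012), np.float64(0.0009)), (np.float64(-0.0012), np.float64(0.0009)), (np.float64(-0.0013), np.float64(0.0008)), (np.float64(-0.0012), np.float64(0.0009)), (np.float64(-0.0012), np.float64(0.0009)), (np.float64(-0.0012), np.float64(0.0009)), (np.float64(-0.0012), np.float64(0.0008)), (np.float64(-0.0013), np.float64(0.0009))]
state -42.83 [-6.5, -42.74] push 2.6 contact pred [ -8.6 -44.2] normal [-0.81 -0.58]
```

move_arm(plan=[{"hand": 0,"x": -0.0012,"y": 0.0009,"z": 0,"wx": 0,"wy": 0,"wz": 0},{"hand": 0,"x": -0.0012,"y": 0.0009,"z": 0,"wx": 0,"wy": 0,"wz": 0},{"hand": 0,"x": -0.0013,"y": 0.0008,"z": 0,"wx": 0,"wy": 0,"wz": 0},{"hand": 0,"x": -0.0012,"y": 0.0009,"z": 0,"wx": 0,"wy": 0,"wz": 0},{"hand": 0,"x": -0.0012,"y": 0.0009,"z": 0,"wx": 0,"wy": 0,"wz": 0},{"hand": 0,"x": -0.0012,"y": 0.0009,"z": 0,"wx": 0,"wy": 0,"wz": 0},{"hand": 0,"x": -0.0012,"y": 0.0008,"z": 0,"wx": 0,"wy": 0,"wz": 0},{"hand": 0,"x": -0.0013,"y": 0.0009,"z": 0,"wx": 0,"wy": 0,"wz": 0}])

```text
time: 25.8
eef_pos: [0.5432, -0.0721, 0.0657]
eef_rot: [[-0.235, 0.972, -0.004], [0.972, 0.235, -0.001], [-0.0, -0.004, -1.0]]
force: [-6.8, -1.3, 5.2]
grip_width: 0.146
```

```bash
python3 -c "
from path import *
est(-42.5)
gen(-42.83,np.array([-6.5,-42.74]),2.6,1.5)"
```

```text
t 25.8 xyz [ -9.04 -43.47  -1.83] F [-6.87  0.32  5.16] sd [0. 0. 0.] M [0.053 1.609] yaw -0.0008
t 25.95 xyz [ -8.75 -43.91  -1.75] F [-5.6  -0.83  4.86] sd [0.86 0.71 0.44] M [-0.218  1.419] yaw -0.0009
  Fn 5.40 Ft 4.25  by M: Fn 4.57
  Fn 5.04 Ft 2.58  by M: Fn 4.58
  yT here -42.6, gap outward -0.05
x,y rows: [(np.float64(-0.0012), np.float64(0.0009)), (np.float64(-0.0012), np.float64(0.0008)), (np.float64(-0.0012), np.float64(0.0009)), (np.float64(-0.0012), np.float64(0.0008)), (np.float64(-0.0013), np.float64(0.0009)), (np.float64(-0.0012), np.float64(0.0008)), (np.float64(-0.0013), np.float64(0.0008)), (np.float64(-0.0012), np.float64(0.0008))]
state -52.42 [0.2, -52.54] push 2.6 contact pred [ -1.96 -53.95] normal [-0.85 -0.53]
```

move_arm(plan=[{"hand": 0,"x": -0.0012,"y": 0.0008,"z": 0,"wx": 0,"wy": 0,"wz": 0},{"hand": 0,"x": -0.0012,"y": 0.0008,"z": 0,"wx": 0,"wy": 0,"wz": 0},{"hand": 0,"x": -0.0012,"y": 0.0009,"z": 0,"wx": 0,"wy": 0,"wz": 0},{"hand": 0,"x": -0.0012,"y": 0.0008,"z": 0,"wx": 0,"wy": 0,"wz": 0},{"hand": 0,"x": -0.0013,"y": 0.0009,"z": 0,"wx": 0,"wy": 0,"wz": 0},{"hand": 0,"x": -0.0012,"y": 0.0008,"z": 0,"wx": 0,"wy": 0,"wz": 0},{"hand": 0,"x": -0.0013,"y": 0.0008,"z": 0,"wx": 0,"wy": 0,"wz": 0},{"hand": 0,"x": -0.0012,"y": 0.0008,"z": 0,"wx": 0,"wy": 0,"wz": 0}])

```text
time: 26.75
eef_pos: [0.5518, -0.08, 0.0656]
eef_rot: [[-0.235, 0.972, -0.004], [0.972, 0.235, -0.001], [0.0, -0.004, -1.0]]
force: [-5.0, -1.2, 5.2]
grip_width: 0.147
```

```bash
python3 -c "
from path import *
est(-52)
gen(-52.42,np.array([.1,-52.54]),2.6,1.5)"
```

```text
t 26.75 xyz [ -2.52 -53.23  -1.85] F [-5.14  0.04  5.16] sd [0. 0. 0.] M [-0.034  1.57 ] yaw -0.0009
t 26.9 xyz [ -2.16 -53.67  -1.76] F [-5.36 -0.74  4.77] sd [0.32 0.48 0.34] M [-0.225  1.398] yaw -0.001
  Fn 4.31 Ft 2.79  by M: Fn 4.79
  Fn 4.92 Ft 2.25  by M: Fn 4.64
  yT here -52.1, gap outward 0.01
x,y rows: [(np.float64(-0.0013), np.float64(0.0009)), (np.float64(-0.0013), np.float64(0.0008)), (np.float64(-0.0012), np.float64(0.0007)), (np.float64(-0.0013), np.float64(0.0008)), (np.float64(-0.0013), np.float64(0.0007)), (np.float64(-0.0014), np.float64(0.0006)), (np.float64(-0.0013), np.float64(0.0007)), (np.float64(-0.0013), np.float64(0.0006))]
state -62.63 [5.9, -62.94] push 2.6 contact pred [  3.54 -64.03] normal [-0.91 -0.4 ]
```

move_arm(plan=[{"hand": 0,"x": -0.0013,"y": 0.0009,"z": 0,"wx": 0,"wy": 0,"wz": 0},{"hand": 0,"x": -0.0013,"y": 0.0008,"z": 0,"wx": 0,"wy": 0,"wz": 0},{"hand": 0,"x": -0.0012,"y": 0.0007,"z": 0,"wx": 0,"wy": 0,"wz": 0},{"hand": 0,"x": -0.0013,"y": 0.0008,"z": 0,"wx": 0,"wy": 0,"wz": 0},{"hand": 0,"x": -0.0013,"y": 0.0007,"z": 0,"wx": 0,"wy": 0,"wz": 0},{"hand": 0,"x": -0.0014,"y": 0.0006,"z": 0,"wx": 0,"wy": 0,"wz": 0},{"hand": 0,"x": -0.0013,"y": 0.0007,"z": 0,"wx": 0,"wy": 0,"wz": 0},{"hand": 0,"x": -0.0013,"y": 0.0006,"z": 0,"wx": 0,"wy": 0,"wz": 0}])

```text
time: 27.7
eef_pos: [0.5596, -0.0884, 0.0656]
eef_rot: [[-0.235, 0.972, -0.004], [0.972, 0.235, -0.0], [0.001, -0.004, -1.0]]
force: [-5.6, -0.5, 5.9]
grip_width: 0.147
```

```bash
python3 -c "
from path import *
est(-62)
gen(-62.63,np.array([5.9,-62.94]),2.6,1.5)"
```

```text
t 27.7 xyz [  3.09 -63.22  -1.91] F [-5.53  0.81  5.94] sd [0. 0. 0.] M [0.185 1.63 ] yaw -0.0007
t 27.85 xyz [  3.35 -63.67  -1.84] F [-5.43 -0.13  5.15] sd [0.14 0.76 0.51] M [-0.039  1.512] yaw -0.0009
  Fn 4.69 Ft 3.04  by M: Fn 5.02
  Fn 4.99 Ft 2.14  by M: Fn 4.97
  yT here -62.3, gap outward 0.03
x,y rows: [(np.float64(-0.0014), np.float64(0.0006)), (np.float64(-0.0014), np.float64(0.0005)), (np.float64(-0.0014), np.float64(0.0005)), (np.float64(-0.0014), np.float64(0.0005)), (np.float64(-0.0014), np.float64(0.0004)), (np.float64(-0.0014), np.float64(0.0004)), (np.float64(-0.0015), np.float64(0.0003)), (np.float64(-0.0014), np.float64(0.0002))]
state -73.87 [9.3, -74.24] push 2.6 contact pred [  6.72 -74.63] normal [-0.99 -0.14]
```

move_arm(plan=[{"hand": 0,"x": -0.0014,"y": 0.0006,"z": 0,"wx": 0,"wy": 0,"wz": 0},{"hand": 0,"x": -0.0014,"y": 0.0005,"z": 0,"wx": 0,"wy": 0,"wz": 0},{"hand": 0,"x": -0.0014,"y": 0.0005,"z": 0,"wx": 0,"wy": 0,"wz": 0},{"hand": 0,"x": -0.0014,"y": 0.0005,"z": 0,"wx": 0,"wy": 0,"wz": 0},{"hand": 0,"x": -0.0014,"y": 0.0004,"z": 0,"wx": 0,"wy": 0,"wz": 0},{"hand": 0,"x": -0.0014,"y": 0.0004,"z": 0,"wx": 0,"wy": 0,"wz": 0},{"hand": 0,"x": -0.0015,"y": 0.0003,"z": 0,"wx": 0,"wy": 0,"wz": 0},{"hand": 0,"x": -0.0014,"y": 0.0002,"z": 0,"wx": 0,"wy": 0,"wz": 0}])

```text
time: 28.65
eef_pos: [0.5654, -0.0976, 0.0655]
eef_rot: [[-0.236, 0.972, -0.005], [0.972, 0.236, 0.001], [0.002, -0.005, -1.0]]
force: [-6.1, 1.6, 5.7]
grip_width: 0.146
```

```bash
python3 -c "
from path import *
est(-73)
gen(-73.87,np.array([9.3,-74.24]),2.5,1.5)"
```

```text
t 28.65 xyz [  6.53 -73.57  -2.05] F [-5.53  2.99  5.67] sd [0. 0. 0.] M [0.654 1.674] yaw -0.0004
t 28.8 xyz [  6.63 -73.97  -1.98] F [-5.73  1.23  5.77] sd [0.18 1.05 0.6 ] M [0.426 1.6  ] yaw -0.0005
  Fn 4.96 Ft 3.87  by M: Fn 5.51
  Fn 5.45 Ft 2.16  by M: Fn 5.38
  yT here -73.2, gap outward -0.01
x,y rows: [(np.float64(-0.0015), np.float64(0.0001)), (np.float64(-0.0015), np.float64(0.0001)), (np.float64(-0.0014), np.float64(0.0)), (np.float64(-0.0015), np.float64(0.0)), (np.float64(-0.0015), np.float64(-0.0001)), (np.float64(-0.0015), np.float64(-0.0)), (np.float64(-0.0015), np.float64(-0.0001)), (np.float64(-0.0015), np.float64(-0.0))]
state -85.82 [9.3, -86.14] push 2.5 contact pred [  6.75 -86.04] normal [-1.    0.04]
```

move_arm(plan=[{"hand": 0,"x": -0.0015,"y": 0.0001,"z": 0,"wx": 0,"wy": 0,"wz": 0},{"hand": 0,"x": -0.0015,"y": 0.0001,"z": 0,"wx": 0,"wy": 0,"wz": 0},{"hand": 0,"x": -0.0014,"y": 0,"z": 0,"wx": 0,"wy": 0,"wz": 0},{"hand": 0,"x": -0.0015,"y": 0,"z": 0,"wx": 0,"wy": 0,"wz": 0},{"hand": 0,"x": -0.0015,"y": -0.0001,"z": 0,"wx": 0,"wy": 0,"wz": 0},{"hand": 0,"x": -0.0015,"y": 0,"z": 0,"wx": 0,"wy": 0,"wz": 0},{"hand": 0,"x": -0.0015,"y": -0.0001,"z": 0,"wx": 0,"wy": 0,"wz": 0},{"hand": 0,"x": -0.0015,"y": 0,"z": 0,"wx": 0,"wy": 0,"wz": 0}])

```text
time: 29.6
eef_pos: [0.5683, -0.1079, 0.0654]
eef_rot: [[-0.236, 0.972, -0.005], [0.972, 0.236, 0.003], [0.004, -0.004, -1.0]]
force: [-5.4, 2.0, 6.2]
grip_width: 0.148
```

```bash
python3 -c "
from path import *
est(-85)"
```

```text
t 29.6 xyz [  6.96 -84.21  -2.09] F [-4.79  3.19  6.16] sd [0. 0. 0.] M [1.136 1.518] yaw 0.0002
t 29.75 xyz [  6.93 -84.67  -2.06] F [-5.69  2.82  6.18] sd [0.54 0.67 0.14] M [0.89  1.493] yaw 0.0
  Fn 4.92 Ft 2.98  by M: Fn 5.59
  Fn 5.81 Ft 2.57  by M: Fn 5.46
  yT here -84.4, gap outward -0.11
```

move_arm(plan=[{"hand": 0,"x": 0,"y": -0.003,"z": 0,"wx": 0,"wy": 0,"wz": 0},{"hand": 0,"x": 0,"y": -0.004,"z": -0.001,"wx": 0,"wy": 0,"wz": 0},{"hand": 0,"x": 0,"y": -0.002,"z": -0.006,"wx": 0,"wy": 0,"wz": 0},{"hand": 0,"x": 0,"y": 0,"z": -0.02,"wx": 0,"wy": 0,"wz": 0},{"hand": 0,"x": 0,"y": 0,"z": -0.025,"wx": 0,"wy": 0,"wz": 0},{"hand": 0,"x": 0,"y": 0,"z": -0.025,"wx": 0,"wy": 0,"wz": 0},{"hand": 0,"x": 0,"y": 0,"z": -0.003,"wx": 0,"wy": 0,"wz": 0},{"hand": 0,"x": 0,"y": 0,"z": 0,"wx": 0,"wy": 0,"wz": 0}])

```text
time: 30.55
eef_pos: [0.5624, -0.1116, 0.1466]
eef_rot: [[-0.236, 0.972, 0.002], [0.972, 0.236, -0.0], [-0.001, 0.002, -1.0]]
force: [0.2, 0.1, -0.8]
grip_width: 0.145
```

```bash
python3 -c "
from h import *
st(); avg(2); o=st();rows([.5085,-.3271,.1475],BP[2],8)
c=read_camera('wrist');save(c,'w7');s=read_camera('side');save(s,'s7')"
```

```text
t 30.55 board xy mm [  0.34 -86.46] tcpz 146.57 tipz above card 79.07 F board [0.21 0.09] Fz -0.78 M [0.056 0.013] yaw err -0.0002 tilt [ 0.0021 -0.0001] gw 0.145
t 30.6 xyz [-4.000e-02 -8.621e+01  7.857e+01] F [-0.13 -0.05 -0.9 ] sd [0.33 0.14 0.12] M [0.027 0.009] yaw -0.0002
t 30.6 board xy mm [ -0.42 -85.95] tcpz 145.57 tipz above card 78.07 F board [-0.46 -0.19] Fz -1.02 M [-0.001  0.005] yaw err -0.0002 tilt [-0.0002  0.0002] gw 0.146
[-0.0246, -0.0128, -0.0002, -0.0, -0.0, -0.0]
[-0.0246, -0.0128, -0.0002, -0.0, -0.0, -0.0]
[-0.0246, -0.0128, -0.0002, -0.0, -0.0, -0.0]
[-0.0246, -0.0128, -0.0002, -0.0, -0.0, -0.0]
[-0.0246, -0.0128, -0.0002, -0.0, -0.0, -0.0]
[-0.0246, -0.0128, -0.0002, -0.0, -0.0, -0.0]
[-0.0246, -0.0128, -0.0002, -0.0, -0.0, -0.0]
[-0.0246, -0.0128, -0.0002, -0.0, -0.0, -0.0]
```

View pics/w7.png

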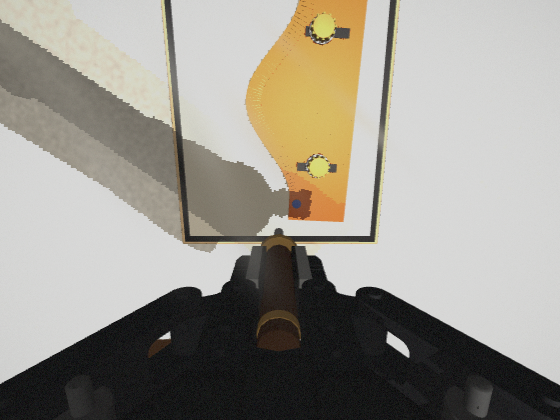

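View pics/s7.png

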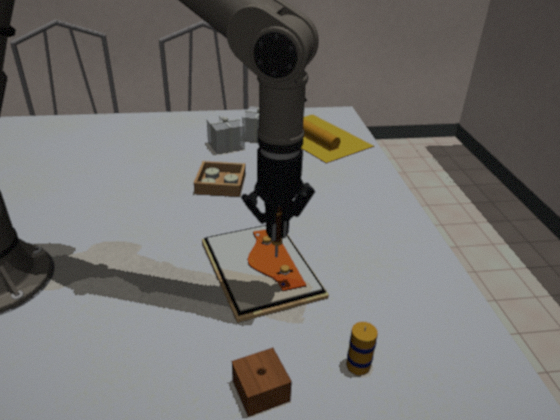

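move_arm(plan=[{"hand": 0,"x": -0.028,"y": -0.0146,"z": 0,"wx": 0,"wy": 0,"wz": 0},{"hand": 0,"x": -0.028,"y": -0.0146,"z": 0,"wx": 0,"wy": 0,"wz": 0},{"hand": 0,"x": -0.028,"y": -0.0146,"z": 0,"wx": 0,"wy": 0,"wz": 0},{"hand": 0,"x": -0.028,"y": -0.0146,"z": 0,"wx": 0,"wy": 0,"wz": 0},{"hand": 0,"x": -0.028,"y": -0.0146,"z": 0,"wx": 0,"wy": 0,"wz": 0},{"hand": 0,"x": -0.028,"y": -0.0146,"z": 0,"wx": 0,"wy": 0,"wz": 0},{"hand": 0,"x": -0.019,"y": -0.01,"z": 0,"wx": 0,"wy": 0,"wz": 0},{"hand": 0,"x": -0.01,"y": -0.005,"z": 0,"wx": 0,"wy": 0,"wz": 0}])

```text
time: 31.5
eef_pos: [0.5067, -0.3294, 0.145]
eef_rot: [[-0.232, 0.973, -0.002], [0.973, 0.232, -0.0], [0.0, -0.002, -1.0]]
force: [0.2, -0.4, -0.4]
grip_width: 0.144
```

```bash
python3 -c "
from h import *
avg(4); print(get_obs()['eef_pos'])
for i in range(3): read_camera('top')
o=get_obs();print(o['eef_pos']);o=st();rows([.5085,-.3271,.1475],BP[2],2)
c=read_camera('wrist');save(c,'w8');s=read_camera('side');save(s,'s8')
i=cv2.resize(s['frame'][260:420,180:340],None,fx=3.7,fy=3.7)[...,::-1]; cv2.imwrite('pics/s8c.png',i)"
```

```text
t 31.65 xyz [-104.57 -284.39   77.69] F [ 0.04 -0.5  -0.74] sd [0.74 0.49 0.25] M [-0.011  0.025] yaw -0.0031
[ 0.50831266 -0.32669619  0.145244  ]
[ 0.50944194 -0.32508239  0.14558074]
t 31.8 board xy mm [-101.54 -281.36] tcpz 145.58 tipz above card 78.08 F board [0.2 0.5] Fz -0.14 M [0.023 0.011] yaw err 0.0024 tilt [-0.0002  0.0016] gw 0.143
[-0.0009, -0.0007, -0.001, 0.0001, -0.0008, 0.0012]
[-0.0009, -0.0007, -0.001, 0.0001, -0.0008, 0.0012]
```

View pics/w8.png

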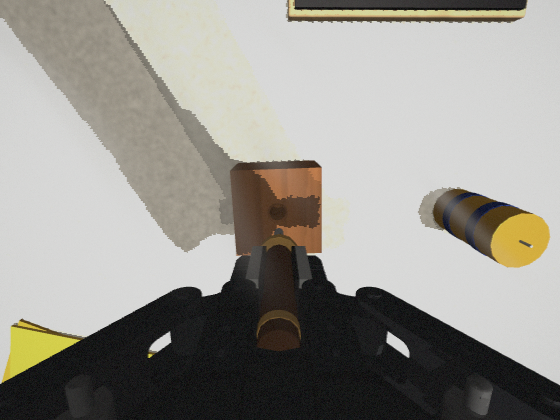

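View pics/s8c.png

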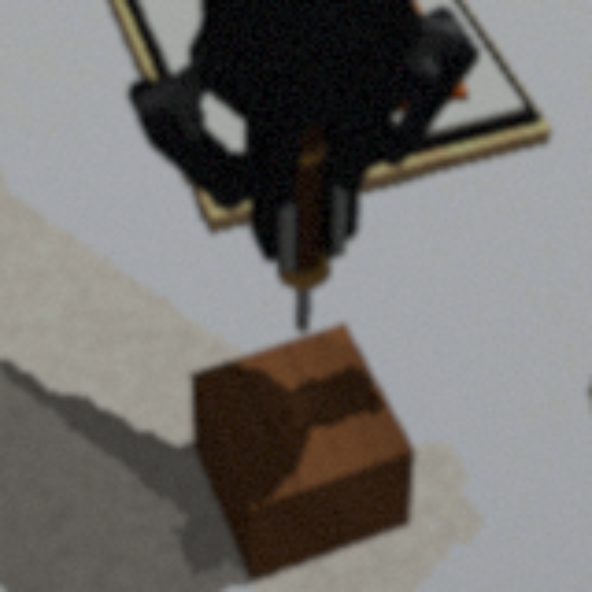

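move_arm(plan=[{"hand": 0,"x": 0,"y": 0,"z": 0.008,"wx": 0,"wy": 0,"wz": 0},{"hand": 0,"x": 0,"y": 0,"z": 0.01,"wx": 0,"wy": 0,"wz": 0},{"hand": 0,"x": 0,"y": 0,"z": 0.01,"wx": 0,"wy": 0,"wz": 0},{"hand": 0,"x": 0,"y": 0,"z": 0.008,"wx": 0,"wy": 0,"wz": 0},{"hand": 0,"x": 0,"y": 0,"z": 0,"wx": 0,"wy": 0,"wz": 0},{"hand": 0,"x": 0,"y": 0,"z": 0,"wx": 0,"wy": 0,"wz": 0},{"hand": 0,"x": 0,"y": 0,"z": 0,"wx": 0,"wy": 0,"wz": 0},{"hand": 0,"x": 0,"y": 0,"z": 0,"wx": 0,"wy": 0,"wz": 0}])

```text
time: 32.7
eef_pos: [0.5089, -0.3274, 0.1106]
eef_rot: [[-0.236, 0.972, 0.001], [0.972, 0.236, -0.0], [-0.001, 0.001, -1.0]]
force: [0.5, -0.0, -0.8]
grip_width: 0.142
```

```bash
python3 -c "
from h import *
P=[]
for i in range(4): P.append(get_obs()['eef_pos']); read_camera('top')
print(np.round(P,4)); o=st();rows([.5085,-.3271,.108],BP[2],1)
c=read_camera('wrist');save(c,'w9');s=read_camera('side')
i=cv2.resize(s['frame'][310:420,210:320],None,fx=5,fy=5)[...,::-1]; cv2.imwrite('pics/s9c.png',i)"
```

```text
[[ 0.5089 -0.3274  0.1106]
 [ 0.5089 -0.3273  0.1105]
 [ 0.5088 -0.3272  0.1104]
 [ 0.5088 -0.3272  0.1104]]
t 32.9 board xy mm [-102.69 -283.21] tcpz 110.32 tipz above card 42.82 F board [-0.53 -0.03] Fz -1.22 M [-0.028 -0.035] yaw err -0.0002 tilt [ 0.0005 -0.0001] gw 0.147
[0.0001, -0.0002, 0.0023, 0.0005, 0.0002, -0.0002]
```

View pics/w9.png

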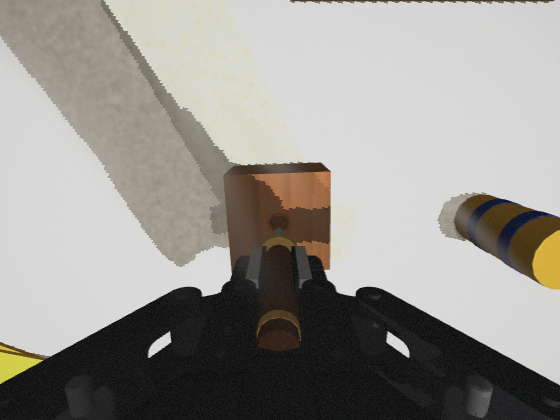

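View pics/s9c.png

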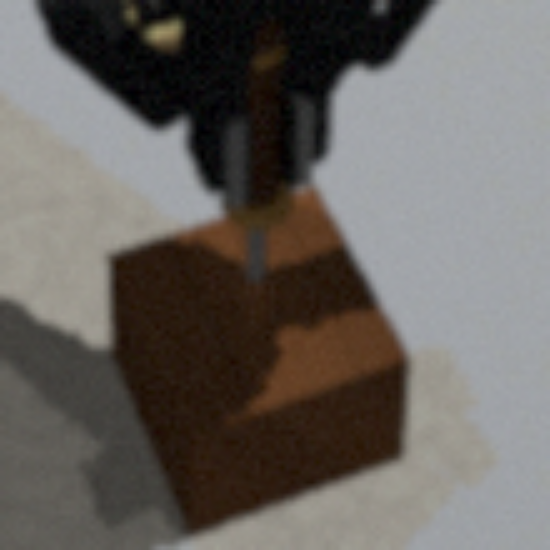

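move_arm(plan=[{"hand": 0,"x": 0,"y": 0,"z": 0.005,"wx": 0,"wy": 0,"wz": 0},{"hand": 0,"x": 0,"y": 0,"z": 0.005,"wx": 0,"wy": 0,"wz": 0},{"hand": 0,"x": 0,"y": 0,"z": 0.004,"wx": 0,"wy": 0,"wz": 0},{"hand": 0,"x": 0,"y": 0,"z": 0.004,"wx": 0,"wy": 0,"wz": 0},{"hand": 0,"x": 0,"y": 0,"z": 0.002,"wx": 0,"wy": 0,"wz": 0},{"hand": 0,"x": 0,"y": 0,"z": 0,"wx": 0,"wy": 0,"wz": 0},{"hand": 0,"x": 0,"y": 0,"z": 0,"wx": 0,"wy": 0,"wz": 0},{"hand": 0,"x": 0,"y": 0,"z": 0,"wx": 0,"wy": 0,"wz": 0}])

```text
time: 33.8
eef_pos: [0.5087, -0.3273, 0.0903]
eef_rot: [[-0.236, 0.972, 0.0], [0.972, 0.236, -0.0], [-0.0, 0.0, -1.0]]
force: [-0.4, 0.5, -0.4]
grip_width: 0.146
```

```bash
python3 -c "
from h import *
avg(3);print(get_obs()['eef_pos'])"
```

```text
t 33.9 xyz [-102.73 -283.27   22.77] F [-0.11  0.09 -0.23] sd [0.42 0.37 0.7 ] M [-0.013  0.01 ] yaw -0.0003
[ 0.50873639 -0.32720215  0.09028327]
```

move_arm(plan=[{"hand": 0,"x": 0,"y": 0,"z": 0.006,"wx": 0,"wy": 0,"wz": 0},{"hand": 0,"x": 0,"y": 0,"z": 0.007,"wx": 0,"wy": 0,"wz": 0},{"hand": 0,"x": 0,"y": 0,"z": 0.006,"wx": 0,"wy": 0,"wz": 0},{"hand": 0,"x": 0,"y": 0,"z": 0.004,"wx": 0,"wy": 0,"wz": 0},{"hand": 0,"x": 0,"y": 0,"z": 0.003,"wx": 0,"wy": 0,"wz": 0},{"hand": 0,"x": 0,"y": 0,"z": 0.001,"wx": 0,"wy": 0,"wz": 0},{"hand": 0,"x": 0,"y": 0,"z": 0.0005,"wx": 0,"wy": 0,"wz": 0},{"hand": 0,"x": 0,"y": 0,"z": 0,"wx": 0,"wy": 0,"wz": 0}])

```text
time: 34.7
eef_pos: [0.5087, -0.3272, 0.0627]
eef_rot: [[-0.236, 0.972, 0.0], [0.972, 0.236, -0.0], [-0.0, 0.0, -1.0]]
force: [-0.1, -0.2, 0.5]
grip_width: 0.148
```

```bash
python3 -c "
from h import *
avg(3);print(get_obs()['eef_pos'])
s=read_camera('side')
i=cv2.resize(s['frame'][310:420,210:320],None,fx=5,fy=5)[...,::-1]; cv2.imwrite('pics/s10c.png',i)"
```

```text
t 34.8 xyz [-102.75 -283.26   -4.76] F [ 0.21 -0.47 -0.03] sd [0.25 0.33 0.38] M [ 0.011 -0.001] yaw -0.0003
[ 0.50877092 -0.32722494  0.06282691]
```

View pics/s10c.png

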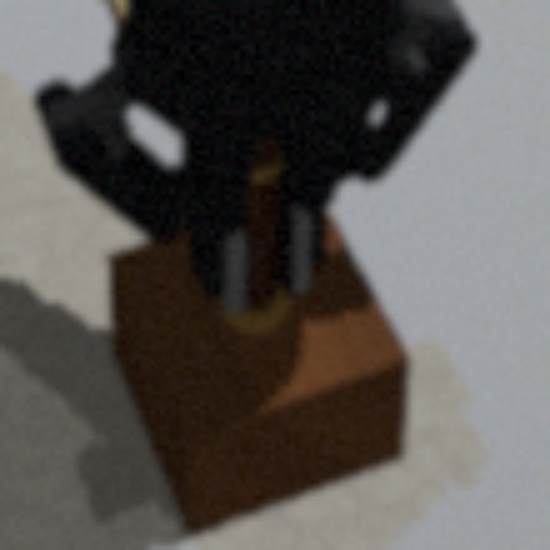

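Collar at the block top; lower 0.5 mm more and open.

move_arm(plan=[{"hand": 0,"x": 0,"y": 0,"z": 0.0005,"wx": 0,"wy": 0,"wz": 0},{"hand": 0,"x": 0,"y": 0,"z": 0,"wx": 0,"wy": 0,"wz": 0},{"hand": 0.3,"x": 0,"y": 0,"z": 0,"wx": 0,"wy": 0,"wz": 0},{"hand": 0.5,"x": 0,"y": 0,"z": 0,"wx": 0,"wy": 0,"wz": 0},{"hand": 0.8,"x": 0,"y": 0,"z": 0,"wx": 0,"wy": 0,"wz": 0},{"hand": 1,"x": 0,"y": 0,"z": 0,"wx": 0,"wy": 0,"wz": 0},{"hand": 1,"x": 0,"y": 0,"z": 0,"wx": 0,"wy": 0,"wz": 0},{"hand": 1,"x": 0,"y": 0,"z": 0,"wx": 0,"wy": 0,"wz": 0}])

```text
time: 35.65
eef_pos: [0.5086, -0.3271, 0.062]
eef_rot: [[-0.236, 0.972, 0.0], [0.972, 0.236, 0.0], [0.0, 0.0, -1.0]]
force: [0.5, -0.5, 0.3]
grip_width: 0.999
```

move_arm(plan=[{"hand": 1,"x": 0,"y": 0,"z": 0,"wx": 0,"wy": 0,"wz": 0},{"hand": 1,"x": 0,"y": 0,"z": -0.005,"wx": 0,"wy": 0,"wz": 0},{"hand": 1,"x": 0,"y": 0,"z": -0.015,"wx": 0,"wy": 0,"wz": 0},{"hand": 1,"x": 0,"y": 0,"z": -0.03,"wx": 0,"wy": 0,"wz": 0},{"hand": 1,"x": 0,"y": 0,"z": -0.04,"wx": 0,"wy": 0,"wz": 0},{"hand": 1,"x": 0,"y": 0,"z": -0.04,"wx": 0,"wy": 0,"wz": 0},{"hand": 1,"x": 0,"y": 0,"z": -0.03,"wx": 0,"wy": 0,"wz": 0},{"hand": 1,"x": 0,"y": 0,"z": -0.015,"wx": 0,"wy": 0,"wz": 0}])

```text
time: 36.45
eef_pos: [0.5096, -0.3285, 0.2415]
eef_rot: [[-0.235, 0.972, 0.006], [0.972, 0.235, -0.002], [-0.004, 0.005, -1.0]]
force: [0.8, 0.0, -0.1]
grip_width: 0.998
```

```bash
python3 -c "
from h import *
for i in range(6): read_camera('top')
o=get_obs();print(o['time'],o['eef_pos'],o['force'])
c=read_camera('wrist');save(c,'w11')
v,u=np.mgrid[140:240,235:330]; P=pts(c,u,v,o)
m=(P[...,2]>.119)&(P[...,2]<.135); print('n',m.sum(),cv2.minEnclosingCircle((P[m][:,:2]*1000).astype(np.float32)), 'z',np.median(P[m][:,2]))
t=read_camera('top');save(t,'t11')
for n in ('candle_yellow','candle_red','spool'):
    q=trace(t,n)
    if q: print(n,q[0]['location'])
s=read_camera('side')
i=cv2.resize(s['frame'][310:420,210:320],None,fx=5,fy=5)[...,::-1]; cv2.imwrite('pics/s11c.png',i)
"
```

```text
36.75 [ 0.50773125 -0.32619331  0.23508602] [-0.03441151 -0.0464316  -0.24017043]
n 211 ((508.072998046875, -326.7131042480469), 6.94057559967041) z 0.12440152408063104
candle_yellow [420.0, 161.5]
candle_red [163.6, 176.5]
spool [130.2, 193.0]
```

View pics/s11c.png

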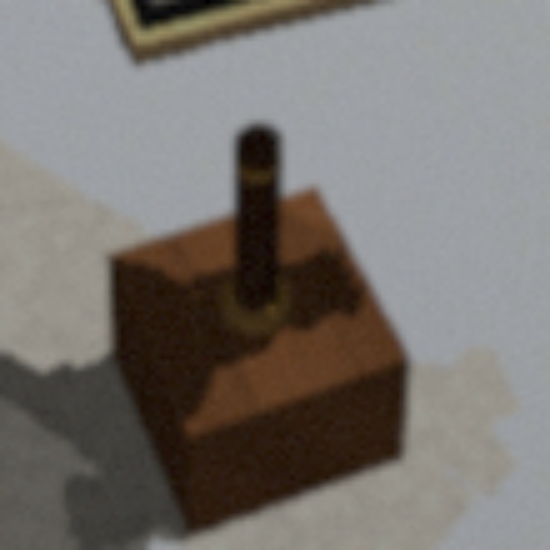

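View pics/w11.png

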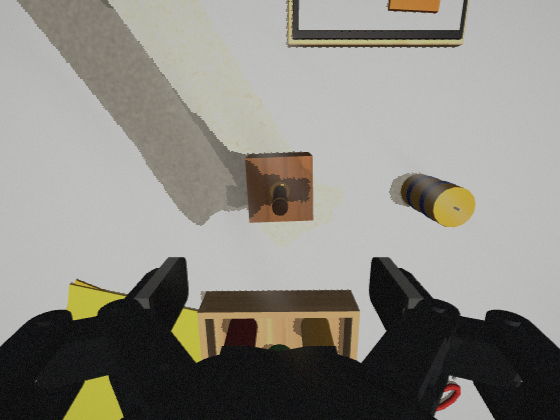

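The stylus stands home and upright: its handle end is at (508, -327) mm, z 124 mm, as at the start. The gripper is clear of everything.

```bash
python3 -c "
from h import *
print(workorder.hand_in())"
```

```text
the job is handed in; nothing more can be done
None
```

I took the stylus from its stand and scored the fold in one stroke along the template edge, from y = +83 mm at the white dot to y = -85 mm at the blue dot. I then put the stylus back, let go, and handed the job in at about 37 s.

- **Forces:** I read them at the end of each call, with about 0.5–1 N of noise. The press on the card was about 5–7 N, and on the edge about 3–6 N all the way. I did not see the forces between these readings.
- **Path:** The tip stayed on the card between the dots, and I lifted it only past y = -84 mm. I set it down at y = +83 mm.
- **Disagreement:** Contact with the edge came about 1.7 mm deeper in x than the camera fit predicted. I used the felt position for the stroke.
- **Stylus at the end:** It stands upright and fully home. The handle end is at (508.1, -326.7) mm, z 124.4 mm, within 1 mm of where it started and over the hole's centre. The gripper is open and well above it.
- **Candles and spool:** The top camera found them within 2 pixels (roughly 4 mm) of their first positions, which is within the network's accuracy.

No check failed. The hand-in reports no verdict.

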